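# Set up the staining bench: every bottle in its own weighted stand

### The arm

A 7-joint arm with a two-finger parallel gripper is mounted at the origin on a cart in front of the work surface, level with it; the furniture and walls round the work are solid. World frame = base frame: x ahead of the robot, y to its left, z up, the work surface at z = 0. Lengths are in m, angles in rad, forces in N, time in s.
With the tool pointing down it reaches from about 0.4 to 0.85 m from the base axis. Payload 10.4 kg.
Tool frame: the origin (TCP) lies at the centre of the arm's flange, where the gripper is bolted on; the fingertips stand 182 mm ahead of it and the grasp point (between the pads) lies r.grasp_offset ahead of it (r.grasp_offset is the distance from the TCP to the grasp point, in m); z points along the fingers, y is the line along which they close (so a half turn about z gives the same grasp; the last joint's range is limited). The gripper opens to 87 mm and grips with 3 to 60 N. Pads are 19 mm wide; open, the fingers measure 117 mm over their backs; the gripper's body (75 mm by 190 mm) begins 51 mm behind the grasp point.
Start: joints at [-1.372, 0.332, -0.065, 1.46, 0.022, 1.35, -0.088], TCP at [0.137, 0.61, 0.405] pointing down, gripper open.
Joint ranges: [-2.6, 2.6], [-0.5, 2.12], [-1.47, 1.34], [0.16, 2.42], [-1.27, 4.41], [0.06, 2.06], [-2.6, 2.6]. Speed limits (rad/s): [2.22, 2.22, 2.79, 2.79, 3.14, 3.14, 3.14].

### API

Orientations are given as a unit quaternion [x, y, z, w].
In Python, from bench import status, vision, job, spotter, r gives the robot as it stands. The module is installed in compiled form; this text tells all that it offers.
- The arm moves only by the tool play_rows, never from a script. Its argument "series" is a list of rows, each a list of 6 numbers: the shift along the tool's x, y, z each as a share of 150 mm, from -1 to 1, then the turn, a rotation vector about the tool's x, y, z each as a share of 30 degrees, from -1 to 1. In form: [[x, y, z, ax, ay, az], ...]. A call has 1 to 5 rows; each row is the pose to reach, as a shift and turn from the pose commanded when the call began, along the tool's axes at that moment; what a row does not reach only later rows make up. A row lasts 1/10 s, in which the tool goes at most 50 mm and 8.59 degrees, less where a joint would pass 70% of its speed; a pose out of reach is approached as far as the arm can. A call with a number of a shift or a turn outside -1 to 1 is refused whole. A call with a gripper value outside its range is refused whole. "fingers" is the opening, from -1 (shut) to 1 (fully open), set as the call begins (left out, the last holds). The fingers move at their own pace and stop on an object; "squeeze" is the grip in N (left out, the last holds). Time passes only in rows, so rows that repeat a pose let the fingers close. It gives the time, the measured TCP pose, the force, the opening and the grip force at its end, in the units of the state.
- status.read_state(): the state, without advancing time (a new reading comes with each control period).
- vision.camera(name): name is "scene" or "top" or "wrist"; returns the picture (420x560x3 uint8, blue, green, red); there is no depth.
- vision.calibration(name): a dict with "fx", "fy", "cx", "cy" (pixels), "rvec" (rotation vector, rad) and "tvec" (3), from world to camera coordinates, as OpenCV has them; the wrist camera has in their place "T_tool_cam" (4x4, takes a point from camera to tool coordinates, whose origin is the TCP and whose axes are the flange's). Camera axes: x right, y down, z forward; pixel columns grow to the right and rows downward; lengths in m; the calibration is good to about 2 mm. A picture is of the moment at which its call begins: read the wrist's pose just before it. calibration takes no time and is no camera call.
- job.close_job(): hands the job in; it is judged then, once.
Trained networks look in the newest picture that a camera, given by its name, has taken for a name from the list of things; names that differ only in an ending like _2 or _b are one class to them, and where a whole thing is asked for, a point or a joint stands for the part that bears it (a point fixed in the world has none). Each returns a list of dicts, best first, with "conf" (0 to 1); they miss things now and then, are a little off and sometimes report something else, mostly with a low value. They report only what shows in the picture. A call takes as long as a camera call. They do not tell look-alikes from the thing itself.
- spotter.boxes_of(camera, name): "point" ([x, y, z] in m, in world coordinates, good to about 4 mm: the middle of the surface that is visible of it).
- spotter.regions_of(camera, name): "pixels" (420x560 bool, what is visible of it).
The state is a dict: "time": time; "joint_positions": joint angles; "joint_vel": joint speeds; "joint_torque": joint torques, N m; "ee_pos": TCP position; "eef_rot": TCP orientation; "ft_force": force on the tool from outside, world axes, zero at the start; "torque": the same for the moment, N m; "width": finger opening in m; "grip_force": force on a finger pad.
Only numpy, scipy, OpenCV 4.12 (cv2) and the standard library are available. Lean on these libraries where they do the work, as an engineer would, in place of code of your own. Each camera call takes 0.05 s, during which the arm holds its last target. There are 200 camera calls.

### The job

The reagents for a staining run stand loose among the things on the right of the bench, where they are easily knocked over. Pick up the red-capped bottle, the blue-capped bottle, the black-capped bottle and the yellow-lidded jar one after another and set each in the weighted stand on the bench pad whose collar has the colour of its cap, upright and right down on the stand's floor. Do not drop any of them or tip one over, and leave the green-capped wash bottle standing in its green stand.

Things in the scene. Friction and masses are not known exactly. Their poses are not given: they have to be found in the camera images.
- red_cap_bottle: loose closed plastic bottle, red screw cap, 68 mm diameter, 150 mm high, about 340 g; straight-sided up to 100 mm, then the shoulder narrows to the 36 mm cap (for contact a solid cone up to 144 mm): grip the body below 100 mm. Origin: centre of its underside, z up. Starts upright on the bare table, y < 0.
- blue_cap_bottle: loose closed plastic bottle, blue screw cap, 62 mm diameter, 135 mm high, about 320 g; straight-sided up to 90 mm, then the shoulder narrows to the 34 mm cap (for contact a solid cone up to 129 mm): grip the body below 90 mm. Origin: centre of its underside, z up. Starts upright on the bare table, y < 0.
- black_cap_bottle: loose closed plastic bottle, black screw cap, 48 mm diameter, 98 mm high, about 140 g; straight-sided up to 65 mm, then the shoulder narrows to the 27 mm cap (for contact a solid cone up to 92 mm): grip the body below 65 mm. Origin: centre of its underside, z up. Starts upright on the bare table, y < 0.
- yellow_lid_jar: loose small clear specimen jar with a broad yellow screw lid and brown pieces inside, 45 mm diameter, 52 mm high, about 110 g; for contact straight-sided up to 37 mm, then narrowing slightly to 40 mm at the top. Origin: centre of its underside, z up. Starts upright on the bare table, y < 0.
- red_stand: fixed round stand, red collar and floor insert on a white cup, for the red-capped bottle. Bore 80 mm diameter, floor 6 mm above the origin, mouth flared to 88 mm at the rim, 0.028 m above the origin; 98 mm over the steel foot. Origin: centre of its underside, z up, always at z = 0.002 (on a 2 mm bench pad). Yaw has no meaning.
- blue_stand: fixed round stand, blue collar and floor insert on a white cup, for the blue-capped bottle. Bore 74 mm diameter, floor 6 mm above the origin, mouth flared to 82 mm at the rim, 0.026 m above the origin; 92 mm over the steel foot. Origin: centre of its underside, z up, always at z = 0.002 (on a 2 mm bench pad). Yaw has no meaning.
- black_stand: fixed round stand, black collar and floor insert on a white cup, for the black-capped bottle. Bore 60 mm diameter, floor 6 mm above the origin, mouth flared to 68 mm at the rim, 0.022 m above the origin; 78 mm over the steel foot. Origin: centre of its underside, z up, always at z = 0.002 (on a 2 mm bench pad). Yaw has no meaning.
- yellow_stand: fixed round stand, yellow collar and floor insert on a white cup, for the yellow-lidded jar. Bore 56 mm diameter, floor 6 mm above the origin, mouth flared to 64 mm at the rim, 0.018 m above the origin; 74 mm over the steel foot. Origin: centre of its underside, z up, always at z = 0.002 (on a 2 mm bench pad). Yaw has no meaning.
- wash_bottle: loose white squeeze wash bottle, green cap, bent spout, 66 mm diameter, 206 mm high. Stands from the start, and stays, in a fixed stand with a green collar (30 mm high, 96 mm wide) at the left end of the bench pad. Origin at underside height; the bottle's upright axis lies 28 mm from it along its own +y, the spout reaches up to 70 mm to the other side (-y).
- eyepieces (a point): a landmark, not to be touched: the foremost point of the eyepieces of the fixed microscope at the middle of the back, a rigid block 90 mm wide (y), 330 to 380 mm above the table, which goes back from this point (+x). It never moves. Pass in front of it: between the bottles and the stands keep the tool within about 0.55 m of the base axis.
Not all that is in view belongs to the job. Of the things that look like the yellow_lid_jar, take the one that is farthest to the robot's right at the start.

How it is judged:
At the end, for the whole second after the job is handed in: each container stands in the stand of its own colour: centres within 10 mm, underside on the stand's floor (3 to 9 mm above the stand's origin), within 0.08 rad of upright, under 0.02 m/s; the wash bottle is within 25 mm of its start and 0.2 rad of upright (horizontal distance between red_cap_bottle and red_stand below 0.01 m and z of red_cap_bottle in the frame of red_stand between 0.003 and 0.009 m and angle between each of red_cap_bottle, blue_cap_bottle, black_cap_bottle, yellow_lid_jar's own z axis and vertical below 0.08 rad and linear speed of each of red_cap_bottle, blue_cap_bottle, black_cap_bottle, yellow_lid_jar below 0.02 m/s and horizontal distance between blue_cap_bottle and blue_stand below 0.01 m and z of blue_cap_bottle in the frame of blue_stand between 0.003 and 0.009 m and horizontal distance between black_cap_bottle and black_stand below 0.01 m and z of black_cap_bottle in the frame of black_stand between 0.003 and 0.009 m and horizontal distance between yellow_lid_jar and yellow_stand below 0.01 m and z of yellow_lid_jar in the frame of yellow_stand between 0.003 and 0.009 m and distance of wash_bottle from where it was at the start of the episode below 0.025 m and angle between wash_bottle's own z axis and vertical below 0.2 rad); the robot touches nothing.
It fails at once if a bottle or the jar is tipped over (leans more than 0.6 rad) (angle between any of red_cap_bottle, blue_cap_bottle, black_cap_bottle, yellow_lid_jar's own z axis and vertical above 0.6 rad).
It fails at once if a bottle or the jar is dropped (moves faster than 0.8 m/s, a fall of over 3 cm, with no finger on it) ((linear speed of red_cap_bottle above 0.8 m/s and contact force between the fingers and red_cap_bottle below 0.3 N) or (linear speed of blue_cap_bottle above 0.8 m/s and contact force between the fingers and blue_cap_bottle below 0.3 N) or (linear speed of black_cap_bottle above 0.8 m/s and contact force between the fingers and black_cap_bottle below 0.3 N) or (linear speed of yellow_lid_jar above 0.8 m/s and contact force between the fingers and yellow_lid_jar below 0.3 N)).
It fails at once if the wash bottle is knocked out of place (moved over 40 mm or leaning over 0.4 rad) (distance of wash_bottle from where it was at the start of the episode above 0.04 m or angle between wash_bottle's own z axis and vertical above 0.4 rad).
It also fails if it takes over 106 s, if anything falls off the work surface, if the arm or the gripper's body presses on something with over 40 N, if the wrist force passes 120 N, or if a joint passes its speed limit or range.

## Working session

There is one attempt and no reset: what is moved stays moved. The work goes in short steps, Python scripts to look and compute and a tool call to move; the robot and the scene stay as the last step left them, time stands still between calls to the robot, and variables do not carry over. Pictures are saved under pics/ and viewed, at most 14 in all, crops included, and the job is handed in when it is done.

Besides the shell and the picture viewer there is one more tool, called after ">>>" in YAML: its name, and indented under it one key for each argument. play_rows: Moves the arm, as the interface text tells. Shift numbers are shares of 150 mm and turn numbers shares of 30 degrees, none past 1 either way. Its arguments: {"type":"object","properties":{"series":{"type":"array","items":{"type":"array","items":{"type":"number"}}},"fingers":{"type":"number"},"squeeze":{"type":"number"}},"required":["series"]}

```bash
mkdir -p pics; cat > h.py <<'E'
import numpy as np,cv2
from bench import status,vision,job,spotter,r
from scipy.spatial.transform import Rotation as R
def save(cam,n):
    im=vision.camera(cam); cv2.imwrite(f'pics/{n}.png',im); return im
def P(cam,s=None):
    c=vision.calibration(cam); K=np.array([[c['fx'],0,c['cx']],[0,c['fy'],c['cy']],[0,0,1.]])
    if 'rvec' in c: Rm=cv2.Rodrigues(np.array(c['rvec'],float))[0]; t=np.array(c['tvec'],float).ravel()
    else:
        T=np.eye(4); T[:3,:3]=R.from_quat(s['eef_rot']).as_matrix(); T[:3,3]=s['ee_pos']
        M=np.linalg.inv(T@np.array(c['T_tool_cam'])); Rm,t=M[:3,:3],M[:3,3]
    return K,Rm,t
def ray(cam,px,s=None):
    K,Rm,t=P(cam,s); d=Rm.T@np.linalg.inv(K)@np.array([*px,1.]); return -Rm.T@t,d/np.linalg.norm(d)
def atz(cam,px,z,s=None):
    o,d=ray(cam,px,s); return o+d*(z-o[2])/d[2]
def proj(cam,p,s=None):
    K,Rm,t=P(cam,s); q=K@(Rm@np.array(p)+t); return q[:2]/q[2]
E
python3 - <<'E'
from h import *
s=status.read_state(); print(s['time'],s['ee_pos'],s['eef_rot'],s['width'],r.grasp_offset)
print(R.from_quat(s['eef_rot']).as_matrix().round(3))
a=save('scene','s0');b=save('top','t0')
for n in ['red_cap_bottle','blue_cap_bottle','black_cap_bottle','yellow_lid_jar','red_stand','blue_stand','black_stand','yellow_stand','wash_bottle','eyepieces']:
  for c in ['scene','top']:
    try:
      print(n,c,[(np.round(d['point'],3).tolist(),round(d['conf'],2),proj(c,d['point']).round().tolist()) for d in spotter.boxes_of(c,n)[:4]])
    except Exception as e: print(n,c,e)
for c in ['scene','top']: print(c,ray(c,(280,210)))
print(status.read_state()['time'])
E
```

```text
0.0 [0.13746594 0.60956538 0.40394827] [ 1.10661624e-01  9.93857880e-01 -7.19378901e-04 -3.26115998e-05] 0.08699185187549868 0.1635
[[-0.976  0.22  -0.   ]
 [ 0.22   0.976 -0.001]
 [-0.    -0.001 -1.   ]]
red_cap_bottle scene [([0.44, -0.125, 0.097], 0.87, [267.0, 291.0])]
red_cap_bottle top [([0.436, -0.095, 0.113], 0.96, [321.0, 234.0])]
blue_cap_bottle scene [([0.572, -0.204, 0.083], 0.81, [328.0, 290.0]), ([0.561, 0.304, 0.012], 0.51, [223.0, 205.0]), ([0.547, 0.122, 0.011], 0.34, [250.0, 239.0])]
blue_cap_bottle top [([0.568, -0.178, 0.1], 0.7, [320.0, 191.0])]
black_cap_bottle scene [([0.441, -0.306, 0.064], 0.95, [312.0, 350.0]), ([0.547, 0.123, 0.012], 0.54, [250.0, 239.0])]
black_cap_bottle top [([0.439, -0.286, 0.069], 0.87, [370.0, 211.0])]
yellow_lid_jar scene [([0.554, -0.063, 0.042], 0.73, [289.0, 269.0]), ([0.563, -0.385, 0.053], 0.57, [374.0, 350.0])]
yellow_lid_jar top [([0.568, -0.368, 0.052], 0.62, [367.0, 172.0]), ([0.561, -0.048, 0.053], 0.46, [286.0, 218.0])]
red_stand scene [([0.445, 0.304, 0.008], 0.82, [191.0, 220.0])]
red_stand top []
blue_stand scene [([0.5
[... 542 characters left out ...]
11], 0.79, [187.0, 166.0])]
wash_bottle top [([0.504, 0.449, 0.131], 0.69, [147.0, 302.0]), ([0.56, 0.304, 0.005], 0.31, [190.0, 276.0]), ([0.551, 0.122, 0.011], 0.27, [242.0, 250.0])]
eyepieces scene it knows: black_cap_bottle, black_stand, blue_cap_bottle, blue_stand, red_cap_bottle, red_stand, wash_bottle, yellow_lid_jar, yellow_stand
eyepieces top it knows: black_cap_bottle, black_stand, blue_cap_bottle, blue_stand, red_cap_bottle, red_stand, wash_bottle, yellow_lid_jar, yellow_stand
scene (array([ 0.02368233, -0.77766571,  1.06827514]), array([ 0.42638358,  0.60519898, -0.67225831]))
top (array([-0.06516019,  0.3692546 ,  1.61351025]), array([ 0.37862322, -0.23749676, -0.8945612 ]))
1.0
```

```bash
python3 -c "
import cv2,numpy as np
a=cv2.imread('pics/s0.png');b=cv2.imread('pics/t0.png')
cv2.imwrite('pics/st0.png',cv2.resize(np.vstack([a,b]),(400*1,600)))"
```

```text
(no output)
```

View pics/t0.png

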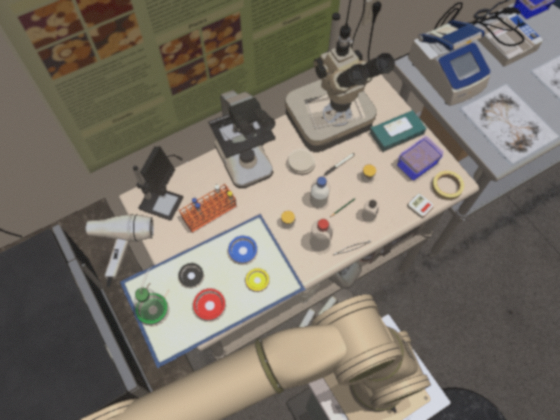

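View pics/s0.png

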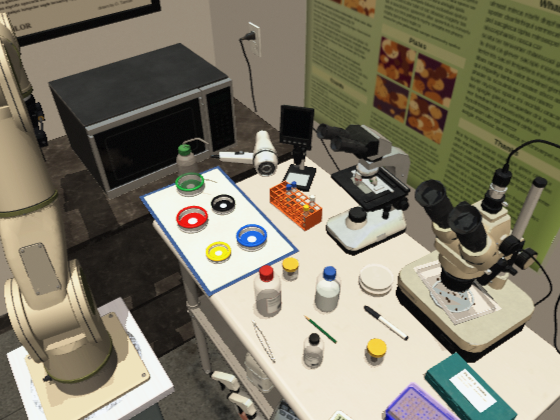

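The top view shows stands red (209,304), black (191,274), blue (243,250) and yellow (257,281). The containers are red (321,232), blue (320,190), black (371,209) and the right-hand yellow jar (369,172), with a look-alike at (288,218). The scene view agrees. Next I'll triangulate caps and rims.

```bash
cat > m.py <<'E'
from h import *
from scipy.optimize import least_squares
def hsvmask(im,col):
    h=cv2.cvtColor(im,cv2.COLOR_BGR2HSV).astype(int); H,S,V=h[...,0],h[...,1],h[...,2]
    if col=='red': return ((H<8)|(H>172))&(S>130)&(V>80)
    if col=='blue': return (H>100)&(H<128)&(S>110)&(V>60)
    if col=='yellow': return (H>17)&(H<33)&(S>130)&(V>100)
    if col=='green': return (H>45)&(H<85)&(S>100)&(V>40)
    return (V<75)
def blob(im,col,px,rad):
    m=hsvmask(im,col).astype(np.uint8); n,l,st,c=cv2.connectedComponentsWithStats(m)
    best=None
    for i in range(1,n):
        d=np.hypot(*(c[i]-px))
        if d<rad and (best is None or st[i,4]>st[best,4]): best=i
    return None if best is None else (c[best],st[best,4],l==best)
def tri(obs): # obs list of (cam,px,s)
    A=np.zeros((3,3));b=np.zeros(3)
    for o,d in [ray(*x) for x in obs]:
        M=np.eye(3)-np.outer(d,d);A+=M;b+=M@o
    p=np.linalg.solve(A,b)
    return p,[round(float(np.hypot(*(proj(c,p,s)-px))),1) for c,px,s in obs]
E
python3 - <<'E'
from m import *
ims={'scene':cv2.imread('pics/s0.png'),'top':cv2.imread('pics/t0.png')}
T={'red_cap':('red',(267,271),(323,224)),'blue_cap':('blue',(329,272),(321,182)),'black_cap':('black',(314,339),(372,205)),'jar':('yellow',(376,346),(369,172)),'decoy':('yellow',(290,265),(288,217)),
'red_st':('red',(191,217),(209,304)),'blue_st':('blue',(251,236),(242,250)),'black_st':('black',(223,204),(191,274)),'yel_st':('yellow',(218,251),(257,281)),'green_st':('green',(190,183),(150,310)),'green_cap':('green',(185,149),(142,294))}
for n,(col,a,b) in T.items():
    A=blob(ims['scene'],col,a,10);B=blob(ims['top'],col,b,10)
    if A is None or B is None: print(n,'miss',A is None,B is None);continue
    p,e=tri([('scene',A[0],None),('top',B[0],None)])
    print(n,p.round(4),e,A[1],B[1],A[0].round(),B[0].round())
    if 'st' in n:
        for c,X in (('scene',A),('top',B)):
            ys,xs=np.nonzero(X[2]); z=.002+{'r':.028,'b':.026,'y':.018,'g':.03}[n[0]] if n!='black_st' else .024
            q=np.array([atz(c,(x,y),z)[:2] for x,y in zip(xs,ys)],np.float32)
            print('   ',c,cv2.minEnclosingCircle(q))
E
```

```text
red_cap [ 0.4511 -0.1085  0.1409] [0.2, 0.2] 192 69 [266. 273.] [323. 224.]
blue_cap miss False True
black_cap miss False True
jar [ 0.5728 -0.3806  0.0477] [0.0, 0.0] 288 97 [376. 348.] [369. 170.]
decoy [ 0.564  -0.0547  0.0473] [0.0, 0.0] 183 108 [290. 264.] [288. 217.]
red_st [0.4436 0.2976 0.0223] [0.7, 0.7] 387 522 [192. 218.] [209. 305.]
    scene ((0.4448411166667938, 0.29553288221359253), 0.05045826733112335)
    top ((0.4442065954208374, 0.2968360483646393), 0.04649781063199043)
blue_st [0.5487 0.1237 0.0181] [1.3, 1.2] 399 331 [251. 236.] [242. 252.]
    scene ((0.5504243969917297, 0.12080372124910355), 0.047376107424497604)
    top ((0.5482897758483887, 0.12288971245288849), 0.042071279138326645)
black_st [ 0.5598  0.3209 -0.0029] [2.7, 2.8] 209 11 [223. 204.] [187. 282.]
    scene ((0.5595833659172058, 0.299592524766922), 0.04065731540322304)
    top ((0.539976179599762, 0.3229566216468811), 0.009629171341657639)
yel_st [0.4409 0.132  0.0144] [0.4, 0.4] 317 293 [218. 251.] [257. 280.]
    scene ((0.44134029746055603, 0.13000409305095673), 0.038427967578172684)
    top ((0.44051259756088257, 0.1317601203918457), 0.03505881503224373)
green_st [0.513  0.4575 0.0161] [2.8, 3.1] 173 143 [189. 183.] [153. 315.]
    scene ((0.5196576118469238, 0.4518991708755493), 0.05008755251765251)
    top ((0.5174821019172668, 0.4533986449241638), 0.045772675424814224)
green_cap miss False True
```

>>> play_rows:
  series:
    - [-0.3,-0.3,-0.2,0,0,0]
    - [-0.6,-0.6,-0.3,0,0,0]
    - [-0.9,-0.9,-0.3,0,0,0]
    - [-0.9,-0.9,-0.3,0,0,0]
  fingers: 1

```text
time: 1.4
ee_pos: [0.2404, 0.4464, 0.4504]
eef_rot: [0.111, 0.994, 0.001, 0.0]
ft_force: [1.1, 0.3, 0.4]
width: 0.0869
grip_force: 0.0
```

>>> play_rows:
  series:
    - [-0.3,-0.2,0,0,0,0]
    - [-0.6,-0.4,0,0,0,0]
    - [-0.9,-0.6,0,0,0,0]
    - [-1,-0.7,0,0,0,0]

```text
time: 1.8
ee_pos: [0.365, 0.3098, 0.4501]
eef_rot: [0.112, 0.994, 0.0, 0.0]
ft_force: [0.5, 0.5, -0.6]
width: 0.0871
grip_force: 0.0
```

>>> play_rows:
  series:
    - [-0.3,-0.15,0,0,0,0]
    - [-0.5,-0.3,0,0,0,0]
    - [-0.5,-0.3,0,0,0,0]
    - [-0.5,-0.3,0,0,0,0]

```text
time: 2.2
ee_pos: [0.4262, 0.2521, 0.4498]
eef_rot: [0.112, 0.994, 0.0, -0.0]
ft_force: [0.1, 0.5, 0.1]
width: 0.0874
grip_force: 0.0
```

```bash
python3 - <<'E'
from h import *
s=status.read_state(); save('wrist','w0'); print(s['time'],s['ee_pos'],s['eef_rot'])
for n,p in dict(red=[.4442,.2972,.03],blue=[.549,.1222,.028],black=[.5596,.2996,.024],yel=[.441,.131,.02],redcap=[.451,-.1085,.15]).items(): print(n,proj('wrist',p,s).round())
E
```

```text
2.2 [0.42616678 0.25206704 0.44979451] [ 1.11562766e-01  9.93757361e-01  2.18716051e-04 -9.30899192e-05]
red [312. 191.]
blue [200. 292.]
black [329. 272.]
yel [184. 215.]
redcap [-84. 314.]
```

View pics/w0.png

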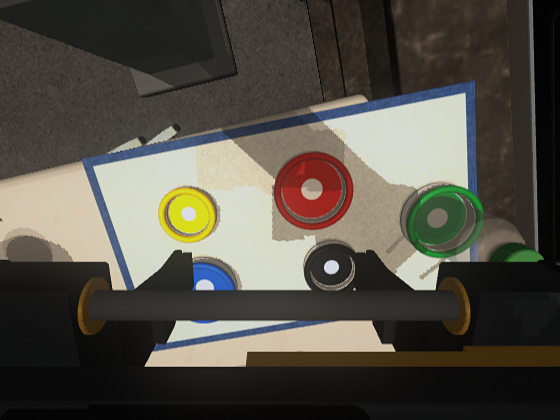

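Wrist view: yellow (188,214), red (313,190), black (331,267), blue partly hidden (207,290), and green collar (443,220) with the wash bottle leaning off to the right. I'll fit the rims and zoom in on the spout.

```bash
python3 - <<'E'
from m import *
s=status.read_state(); im=cv2.imread('pics/w0.png')
for n,c,px,z in [('red','red',(313,190),.03),('yel','yellow',(188,214),.02),('green','green',(443,220),.032),('black','black',(331,267),.024)]:
    B=blob(im,c,px,14)
    if B is None: print(n,'miss');continue
    ys,xs=np.nonzero(B[2]); q=np.array([atz('wrist',(x,y),z,s)[:2] for x,y in zip(xs,ys)],np.float32)
    print(n,cv2.minEnclosingCircle(q),B[1])
for n,px in [('red',(312,189)),('yel',(189,214)),('black',(331,267)),('blue',(206,286)),('green',(438,218))]: print(n,'dot',atz('wrist',px,.008,s))
cv2.imwrite('pics/c1.png',np.hstack([cv2.resize(im[150:300,370:560],(570,450)),cv2.resize(cv2.imread('pics/s0.png')[125:200,160:240],(230,450*230//240))if 0 else cv2.resize(cv2.imread('pics/s0.png')[120:200,165:205],(225,450))]))
E
```

```text
Traceback (most recent call last):
  File "h.py", line 16, in atz
    o,d=ray(cam,px,s); return o+d*(z-o[2])/d[2]
        ~~~^^^^^^^^^^
  File "h.py", line 14, in ray
    K,Rm,t=P(cam,s); d=Rm.T@np.linalg.inv(K)@np.array([*px,1.]); return -Rm.T@t,d/np.linalg.norm(d)
           ~^^^^^^^
  File "h.py", line 7, in P
    c=vision.calibration(cam); K=np.array([[c['fx'],0,c['cx']],[0,c['fy'],c['cy']],[0,0,1.]])
ValueError: time passes only in moves, steps and waits
```

```bash
sed -i 's/c=vision.calibration(cam); K/c=cal(cam); K/; s/^def P(/import functools\ncal=functools.lru_cache(None)(vision.calibration)\ndef P(/' h.py
python3 - <<'E'
from m import *
s=status.read_state(); im=cv2.imread('pics/w0.png')
for n,c,px,z in [('red','red',(313,190),.03),('yel','yellow',(188,214),.02),('green','green',(443,220),.032),('black','black',(331,267),.024)]:
    B=blob(im,c,px,14)
    if B is None: print(n,'miss');continue
    ys,xs=np.nonzero(B[2]); q=np.array([atz('wrist',(x,y),z,s)[:2] for x,y in zip(xs,ys)],np.float32)
    print(n,cv2.minEnclosingCircle(q),B[1])
for n,px in [('red',(312,189)),('yel',(189,214)),('black',(331,267)),('blue',(206,286)),('green',(438,218))]: print(n,'dot',atz('wrist',px,.008,s))
S=cv2.imread('pics/s0.png')
cv2.imwrite('pics/c1.png',np.hstack([cv2.resize(im[150:300,370:560],(475,375)),cv2.resize(S[125:200,155:220],(325,375))]))
E
```

```text
red ((0.44426411390304565, 0.2996938228607178), 0.049103736877441406) 3901
yel ((0.44148415327072144, 0.1346554458141327), 0.03726671263575554) 2073
green ((0.5190930366516113, 0.4547242522239685), 0.04816437140107155) 1639
black miss
red dot [0.44574723 0.30043415 0.008     ]
yel dot [0.44306576 0.13430851 0.008     ]
black dot [0.56044352 0.30552716 0.008     ]
blue dot [0.55045407 0.1271392  0.008     ]
green dot [0.52145052 0.45733849 0.008     ]
```

View pics/c1.png

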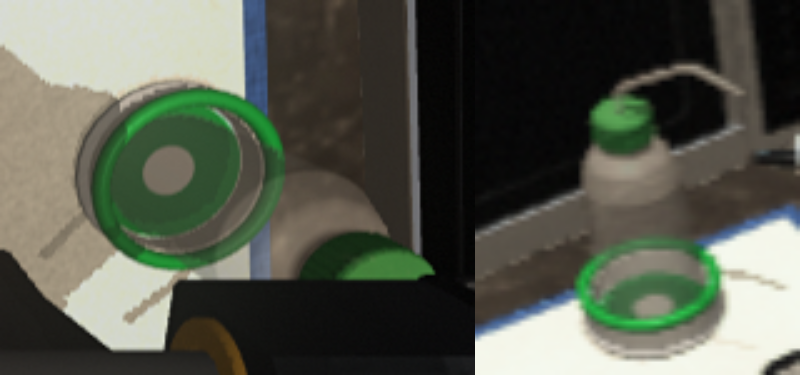

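```bash
python3 - <<'E'
from m import *
for n,px in [('captop',(186,147)),('apex',(198,138)),('tip',(208,144))]:
    for z in (.18,.2,.206): print(n,z,atz('scene',px,z).round(3))
E
```

```text
captop 0.18 [0.521 0.434 0.18 ]
captop 0.2 [0.51  0.406 0.2  ]
captop 0.206 [0.507 0.398 0.206]
apex 0.18 [0.576 0.455 0.18 ]
apex 0.2 [0.563 0.427 0.2  ]
apex 0.206 [0.56  0.419 0.206]
tip 0.18 [0.585 0.407 0.18 ]
tip 0.2 [0.572 0.38  0.2  ]
tip 0.206 [0.568 0.372 0.206]
```

>>> play_rows:
  series:
    - [0,-0.3,0,0,0,0]
    - [0,-0.6,0,0,0,0]
    - [0,-0.9,0,0,0,0]
    - [0,-1,0,0,0,0]

```text
time: 2.65
ee_pos: [0.3919, 0.1036, 0.45]
eef_rot: [0.111, 0.994, 0.001, 0.0]
ft_force: [0.4, -0.2, -0.6]
width: 0.087
grip_force: 0.0
```

>>> play_rows:
  series:
    - [-0.1,-0.3,0,0,0,0.28]
    - [-0.15,-0.6,0,0,0,0.43]
    - [-0.2,-0.9,0,0,0,0.43]
    - [-0.2,-0.95,0,0,0,0.43]
    - [-0.2,-0.95,0,0,0,0.43]

```text
time: 3.15
ee_pos: [0.3908, -0.0394, 0.45]
eef_rot: [0.222, 0.975, 0.001, 0.0]
ft_force: [0.5, 0.8, 0.4]
width: 0.0871
grip_force: 0.0
```

```bash
python3 - <<'E'
from h import *
s=status.read_state(); save('wrist','w1'); print(s['time'],s['ee_pos'],s['eef_rot'])
E
```

```text
3.15 [ 0.39076809 -0.0393754   0.45004094] [2.21878015e-01 9.75074207e-01 5.79062440e-04 3.18356813e-04]
```

View pics/w1.png

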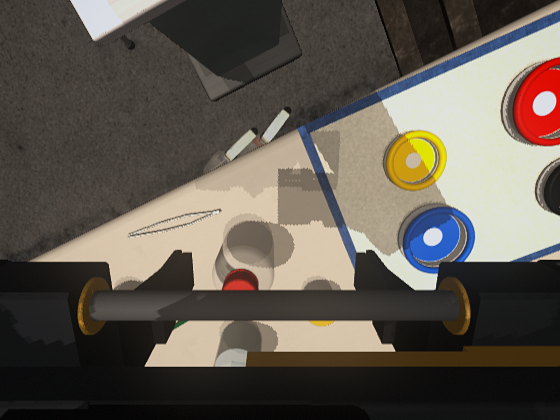

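```bash
cat > fit.py <<'E'
from m import *
def rim(im,s,n,p0,z,cam='wrist'):
    p=proj(cam,[*p0,z],s); B=blob(im,n,p,25)
    if B is None: return None
    ys,xs=np.nonzero(B[2]); q=np.array([atz(cam,(x,y),z,s)[:2] for x,y in zip(xs,ys)],np.float32)
    c,r_=cv2.minEnclosingCircle(q); return np.round(c,4),round(r_,4),B[1],B[0].round(1)
E
python3 - <<'E'
from fit import *
s=status.read_state(); im=cv2.imread('pics/w1.png'); print(np.round(s['joint_positions'],3))
print(rim(im,s,'yellow',(.4415,.133),.02)); print(rim(im,s,'blue',(.5495,.1245),.028)); print(rim(im,s,'red',(.451,-.1085),.15))
S=cv2.imread('pics/s0.png')
for n,p in [('eyel',(432,195)),('eyer',(468,222))]:
  for z in (.33,.38): print(n,atz('scene',p,z).round(3))
# other static: blue/black caps
T=cv2.imread('pics/t0.png'); h=cv2.cvtColor(T,cv2.COLOR_BGR2HSV)
for n,px,z in [('blue',(329,272),.135),('black',(314,339),.098),('yellow',(376,346),.052),('red',(267,271),.15)]:
    B=blob(S,n,px,10); print(n,B[0],B[1],atz('scene',B[0],z-.006).round(4), 'top expects',proj('top',atz('scene',B[0],z-.006)).round(1))
cv2.imwrite('pics/c2.png',cv2.resize(T[150:250,260:400],(784,560),interpolation=cv2.INTER_NEAREST))
E
```

```text
[-0.668 -0.302  0.532  1.964  0.152  1.44   0.95 ]
(array([0.4413, 0.1336]), 0.0375, np.int32(2407), array([414.6, 159.8]))
(array([0.5503, 0.1245]), 0.0463, np.int32(2657), array([436.2, 237. ]))
(array([ 0.4454, -0.1001]), 0.0157, np.int32(337), array([238.3, 285. ]))
eyel [ 0.799 -0.276  0.33 ]
eyel [ 0.747 -0.31   0.38 ]
eyer [ 0.793 -0.382  0.33 ]
eyer [ 0.741 -0.409  0.38 ]
blue [329.23239437 273.12676056] 142 [ 0.5821 -0.1922  0.129 ] top expects [322.3 181.1]
black [313.81318681 338.9010989 ] 91 [ 0.4503 -0.2986  0.092 ] top expects [372.4 203.1]
yellow [376.19791667 347.70486111] 288 [ 0.5737 -0.3799  0.046 ] top expects [368.6 170.3]
red [265.95833333 273.03125   ] 192 [ 0.4491 -0.1108  0.144 ] top expects [324.2 223.9]
```

View pics/c2.png

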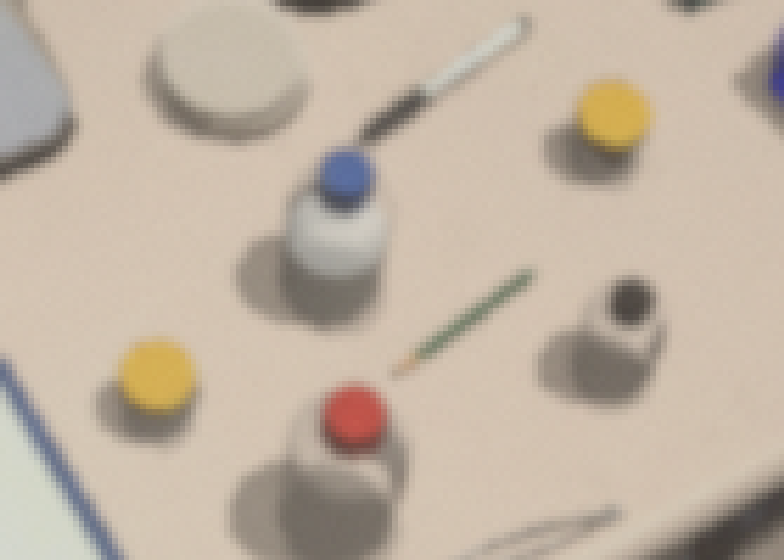

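Cap centres in the top view match the triangulated ones to within 1 px: blue (322,182), black (373,204), jar (369,170). Red goes first, so I'll align over it with yaw zero.

>>> play_rows:
  series:
    - [-0.25,-0.1,0,0,0,-0.28]
    - [-0.55,-0.25,0,0,0,-0.56]
    - [-0.55,-0.25,0,0,0,-0.855]
    - [-0.55,-0.25,0,0,0,-0.855]
    - [-0.55,-0.25,0,0,0,-0.855]
  fingers: 1

```text
time: 3.7
ee_pos: [0.4499, -0.1066, 0.4495]
eef_rot: [-0.002, 1.0, -0.0, -0.0]
ft_force: [-0.3, -0.9, -0.4]
width: 0.0869
grip_force: 0.0
```

```bash
cat > go.py <<'E'
import sys
from h import *
# usage: go x y z(TCP) -> tool-frame shares
s=status.read_state(); Rm=R.from_quat(s['eef_rot']); d=Rm.inv().apply(np.array(list(map(float,sys.argv[1:4])))-s['ee_pos'])
y=Rm.as_matrix()[:,1]
print('t',s['time'],'pos',np.round(s['ee_pos'],4),'share',(d/.15).round(3),'yaw(ccw deg)',np.degrees(np.arctan2(-y[0],y[1])).round(2),'zaxis',Rm.as_matrix()[:,2].round(3),'w',s['width'])
E
python3 go.py .449 -.109 .266
```

```text
t 3.7 pos [ 0.4499 -0.1066  0.4495] share [ 0.005 -0.015  1.223] yaw(ccw deg) 0.26 zaxis [-0.001 -0.001 -1.   ] w 0.08688712890115521
```

>>> play_rows:
  series:
    - [0,-0.015,0.3,0,0,0]
    - [0,-0.015,0.6,0,0,0]
    - [0,-0.015,0.85,0,0,0]
    - [0,-0.015,1,0,0,0]

```text
time: 4.1
ee_pos: [0.4484, -0.109, 0.2969]
eef_rot: [-0.001, 1.0, 0.0, -0.001]
ft_force: [-0.6, -0.1, 0.3]
width: 0.0872
grip_force: 0.0
```

>>> play_rows:
  series:
    - [0,0,0.13,0,0,0]
    - [0,0,0.2,0,0,0]
    - [0,0,0.22,0,0,0]
    - [0,0,0.22,0,0,0]

```text
time: 4.5
ee_pos: [0.4494, -0.1106, 0.2669]
eef_rot: [-0.001, 1.0, 0.0, -0.0]
ft_force: [-0.5, 0.1, 1.3]
width: 0.0869
grip_force: 0.0
```

>>> play_rows:
  series:
    - [0,0,0,0,0,0]
    - [0,0,0,0,0,0]
    - [0,0,0,0,0,0]
    - [0,0,0,0,0,0]
    - [0,0,0,0,0,0]
  fingers: -1
  squeeze: 25

```text
time: 5.0
ee_pos: [0.4493, -0.111, 0.2671]
eef_rot: [-0.0, 1.0, 0.0, 0.0]
ft_force: [-1.6, 2.1, 6.2]
width: 0.0659
grip_force: 25.0
```

```bash
python3 - <<'E'
from h import *
s=status.read_state();print(s['time'],s['ee_pos'],s['width'],s['grip_force'],s['ft_force'])
a=save('scene','s1');b=vision.camera('top')
cv2.imwrite('pics/c3.png',np.hstack([cv2.resize(a[200:350,190:340],(400,400)),cv2.resize(b[150:270,260:380],(400,400))]))
E
```

```text
5.0 [ 0.44932674 -0.1109604   0.26713223] 0.06592793064963241 24.991580631758552 [-1.62302485  2.11674517  6.17505319]
```

View pics/c3.png

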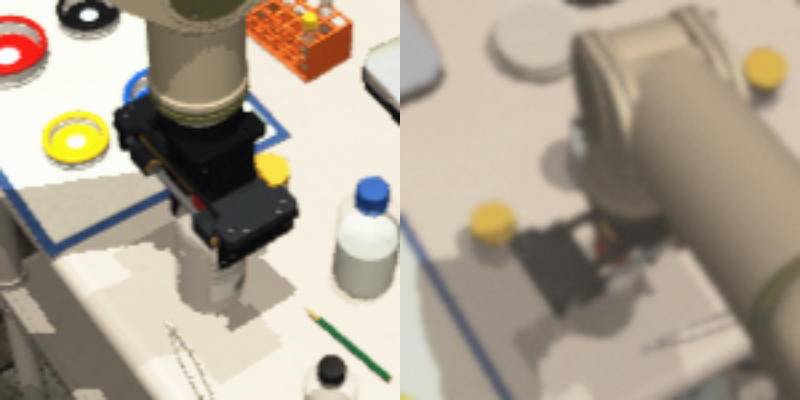

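Width is 66 mm, under the body's 68 mm, and there is 6 N upward on the tool, so the pads seem to be on the shoulder edge. There is room to go about 3.5 mm lower, so I'll regrip there.

>>> play_rows:
  series:
    - [0,0,0,0,0,0]
    - [0,0,0,0,0,0]
    - [0,0,0.012,0,0,0]
    - [0,0,0.024,0,0,0]
    - [0,0,0.024,0,0,0]
  fingers: 1

```text
time: 5.6
ee_pos: [0.4489, -0.1112, 0.2628]
eef_rot: [-0.0, 1.0, -0.0, -0.0]
ft_force: [-0.4, -0.1, 0.3]
width: 0.0863
grip_force: 0.0
```

>>> play_rows:
  series:
    - [0,0,0,0,0,0]
    - [0,0,0,0,0,0]
    - [0,0,0,0,0,0]
    - [0,0,0,0,0,0]
    - [0,0,0,0,0,0]
  fingers: -1
  squeeze: 15

```text
time: 6.1
ee_pos: [0.4492, -0.111, 0.2632]
eef_rot: [-0.0, 1.0, 0.0, 0.0]
ft_force: [0.1, 1.2, 1.3]
width: 0.0665
grip_force: 14.9
```

>>> play_rows:
  series:
    - [0,0,0,0,0,0]
    - [0,0,0,0,0,0]
    - [0,0,-0.02,0,0,0]
    - [0,0,-0.05,0,0,0]
    - [0,0,-0.05,0,0,0]
  squeeze: 30

```text
time: 6.6
ee_pos: [0.4491, -0.1114, 0.2711]
eef_rot: [-0.0, 1.0, 0.0, 0.0]
ft_force: [-0.2, -0.5, -2.4]
width: 0.0663
grip_force: 29.7
```

>>> play_rows:
  series:
    - [0,0,0,0,0,0]
    - [0,0,0,0,0,0]

```text
time: 6.8
ee_pos: [0.449, -0.1112, 0.2705]
eef_rot: [-0.0, 1.0, 0.0, -0.0]
ft_force: [-0.3, -0.4, -4.4]
width: 0.0657
grip_force: 29.7
```

>>> play_rows:
  series:
    - [0,0,-0.05,0,0,0]
    - [0,0,-0.1,0,0,0]
    - [0,0,-0.1,0,0,0]
    - [0,0,-0.1,0,0,0]
    - [0,0,-0.1,0,0,0]

```text
time: 7.3
ee_pos: [0.449, -0.1111, 0.2855]
eef_rot: [-0.0, 1.0, 0.0, -0.0]
ft_force: [0.6, 0.2, -3.7]
width: 0.0661
grip_force: 29.7
```

```bash
python3 - <<'E'
from h import *
s=status.read_state();print(s['time'],s['ee_pos'],s['width'],s['grip_force'],s['ft_force'],s['torque'])
a=save('scene','s2')
cv2.imwrite('pics/c4.png',np.hstack([cv2.resize(a[210:340,210:320],(507,600)),cv2.resize(cv2.imread('pics/s1.png')[210:340,210:320],(507,600))])[:,:1014][:, :].repeat(1,0)) 
i=cv2.imread('pics/c4.png'); cv2.imwrite('pics/c4.png',cv2.resize(i,(800,473)))
E
```

```text
7.3 [ 0.44901301 -0.11109897  0.28553441] 0.06611071809871709 29.688883629876983 [ 0.60880502  0.214526   -3.6881379 ] [0.08562475 0.02646657 0.01973637]
```

View pics/c4.png

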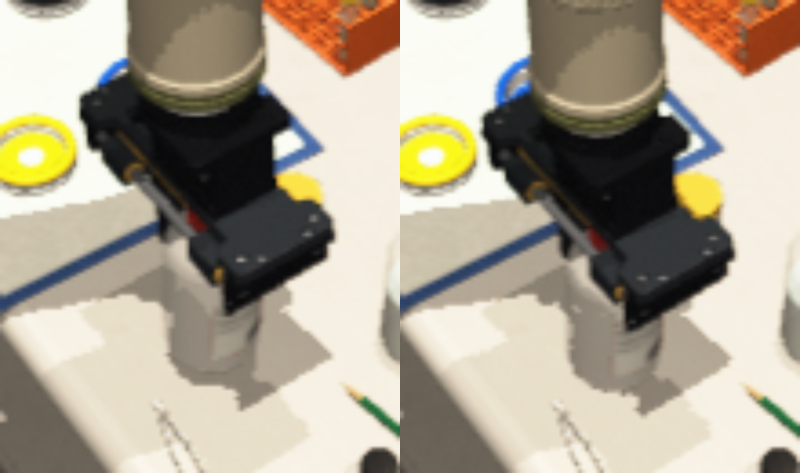

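>>> play_rows:
  series:
    - [0,0,-0.15,0,0,0]
    - [0,0,-0.3,0,0,0]
    - [0,0.1,-0.45,0,0,0]
    - [0,0.3,-0.5,0,0,0]
    - [0,0.5,-0.5,0,0,0]

```text
time: 7.85
ee_pos: [0.4492, -0.0357, 0.3619]
eef_rot: [0.0, 1.0, 0.001, 0.001]
ft_force: [0.6, 0.7, -3.5]
width: 0.0662
grip_force: 29.7
```

>>> play_rows:
  series:
    - [0,0.2,0,0,0,0]
    - [0,0.4,0,0,0,0]
    - [0,0.6,0,0,0,0]
    - [0,0.8,0,0,0,0]
    - [0,1,0,0,0,0]

```text
time: 8.35
ee_pos: [0.4487, 0.115, 0.3604]
eef_rot: [-0.0, 1.0, -0.0, -0.0]
ft_force: [0.7, -0.4, -3.3]
width: 0.0658
grip_force: 29.7
```

>>> play_rows:
  series:
    - [0,0.2,0,0,0,-0.13]
    - [0,0.4,0,0,0,-0.26]
    - [0,0.6,0,0,0,-0.4]
    - [0,0.8,0,0,0,-0.53]
    - [0,1,0,0,0,-0.67]

```text
time: 8.85
ee_pos: [0.4486, 0.2661, 0.3603]
eef_rot: [-0.178, 0.984, -0.0, -0.0]
ft_force: [0.7, 0.2, -2.9]
width: 0.0664
grip_force: 29.7
```

```bash
python3 go.py .444 .2990 .30
```

```text
t 8.85 pos [0.4486 0.2661 0.3603] share [-0.049  0.216  0.402] yaw(ccw deg) 20.54 zaxis [-0. -0. -1.] w 0.06642290222156254
```

>>> play_rows:
  series:
    - [-0.03,0.1,0.1,0,0,0]
    - [-0.05,0.21,0.2,0,0,0]
    - [-0.05,0.21,0.33,0,0,0]
    - [-0.05,0.21,0.33,0,0,0]
    - [-0.05,0.21,0.33,0,0,0]

```text
time: 9.35
ee_pos: [0.4451, 0.2962, 0.3112]
eef_rot: [-0.176, 0.984, -0.0, -0.0]
ft_force: [0.3, -0.3, -3.2]
width: 0.0662
grip_force: 29.7
```

```bash
python3 go.py .444 .2985 .2715; python3 - <<'E'
from h import *
a=save('scene','s3');b=save('top','t3')
s=status.read_state();x,y,z=s['ee_pos']
print(proj('scene',[x,y,z-.263]),proj('scene',[.4443,.2985,.008]),proj('top',[x,y,z-.263]))
cv2.imwrite('pics/c5.png',np.hstack([cv2.resize(a[130:250,140:260],(400,400)),cv2.resize(b[240:340,140:240],(400,400))]))
E
```

```text
t 9.35 pos [0.4451 0.2962 0.3112] share [0.001 0.017 0.264] yaw(ccw deg) 20.23 zaxis [-0.    -0.001 -1.   ] w 0.06622905117983448
[190.78892745 211.59471953] [191.8105144  221.03261627] [208.02220754 301.33047269]
```

View pics/c5.png

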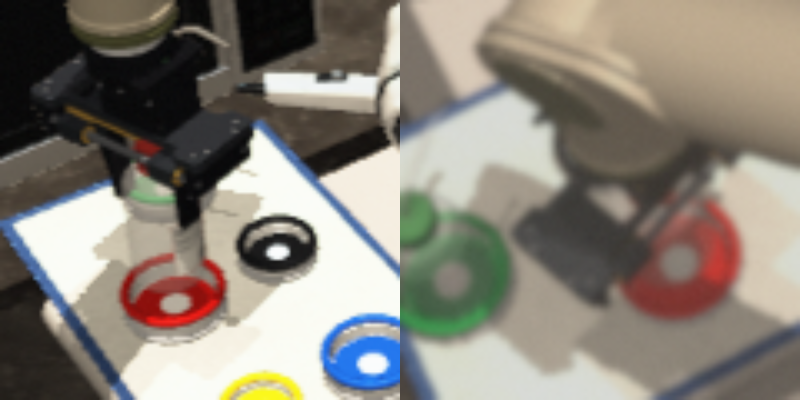

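>>> play_rows:
  series:
    - [0,0.015,0.06,0,0,0]
    - [0,0.015,0.13,0,0,0]
    - [0,0.015,0.19,0,0,0]
    - [0,0.015,0.23,0,0,0]
    - [0,0.015,0.23,0,0,0]

```text
time: 9.95
ee_pos: [0.4439, 0.2978, 0.2754]
eef_rot: [-0.175, 0.985, -0.001, -0.001]
ft_force: [-0.9, -0.4, -3.3]
width: 0.0664
grip_force: 29.7
```

>>> play_rows:
  series:
    - [0,0,0.015,0,0,0]
    - [0,0,0.03,0,0,0]
    - [0,0,0.03,0,0,0]

```text
time: 10.25
ee_pos: [0.4442, 0.2981, 0.2721]
eef_rot: [-0.175, 0.985, 0.0, -0.0]
ft_force: [-0.1, 1.0, -3.5]
width: 0.0661
grip_force: 29.7
```

>>> play_rows:
  series:
    - [0,0,0.007,0,0,0]
    - [0,0,0.014,0,0,0]
    - [0,0,0.014,0,0,0]

```text
time: 10.55
ee_pos: [0.4447, 0.2983, 0.2712]
eef_rot: [-0.175, 0.985, 0.001, 0.001]
ft_force: [-2.1, -1.0, 7.0]
width: 0.0665
grip_force: 29.7
```

>>> play_rows:
  series:
    - [0,0,0,0,0,0]
    - [0,0,0,0,0,0]
    - [0,0,0,0,0,0]
    - [0,0,0,0,0,0]
  fingers: 1

```text
time: 10.95
ee_pos: [0.4443, 0.2981, 0.2701]
eef_rot: [-0.175, 0.985, 0.0, 0.0]
ft_force: [0.6, -0.1, -0.3]
width: 0.0854
grip_force: 0.0
```

>>> play_rows:
  series:
    - [0,0,-0.1,0,0,0]
    - [0,0,-0.3,0,0,0]
    - [0,0,-0.55,0,0,0]
    - [0,0,-0.85,0,0,0]
    - [0,0,-1,0,0,0]

```text
time: 11.45
ee_pos: [0.4447, 0.298, 0.4239]
eef_rot: [-0.175, 0.985, 0.001, 0.002]
ft_force: [-0.4, 0.2, -0.0]
width: 0.0872
grip_force: 0.0
```

>>> play_rows:
  series:
    - [0,-0.3,-0.1,0,0,0.28]
    - [0.1,-0.6,-0.1,0,0,0.56]
    - [0.2,-0.9,-0.1,0,0,0.68]
    - [0.2,-1,-0.1,0,0,0.68]

```text
time: 11.85
ee_pos: [0.468, 0.1416, 0.4355]
eef_rot: [0.006, 1.0, 0.0, 0.0]
ft_force: [0.5, 0.7, -0.6]
width: 0.0868
grip_force: 0.0
```

```bash
python3 go.py .45 -.298 .43; python3 - <<'E'
from h import *
a=save('scene','s4');s=status.read_state();w=save('wrist','w4')
cv2.imwrite('pics/c6.png',np.hstack([cv2.resize(a[130:250,140:260],(400,400)),cv2.resize(w[:420],(400,400))]))
E
```

```text
t 11.85 pos [0.468  0.1416 0.4355] share [ 0.082 -2.932  0.034] yaw(ccw deg) -0.74 zaxis [ 0.     0.001 -1.   ] w 0.08683532008282686
```

View pics/c6.png

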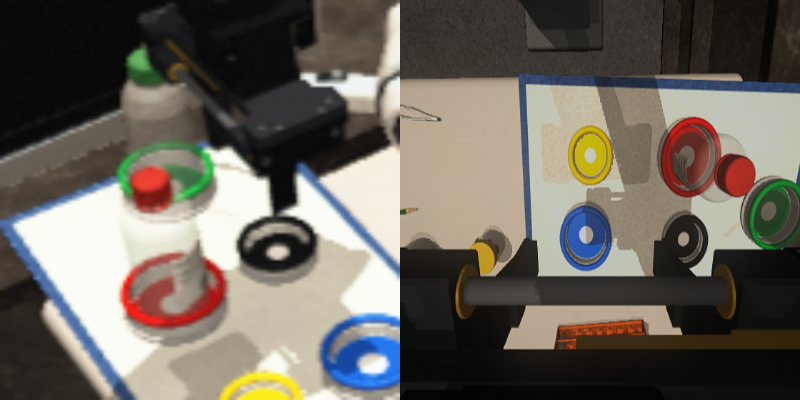

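Red stands squarely in its stand. Next is the black bottle, and I'll also refine the stands from this wrist view.

```bash
python3 - <<'E'
from fit import *
s=status.read_state(); im=cv2.imread('pics/w4.png')
print(rim(im,s,'yellow',(.4415,.133),.02)); print(rim(im,s,'blue',(.5495,.1245),.028)); print(rim(im,s,'red',(.4443,.2985),.03))
px=(683.5*0+ (684-400)*1.4,239*1.05); print(px,atz('wrist',px,.008,s))
E
```

```text
(array([0.4417, 0.1358]), 0.0372, np.int32(2565), array([265.8, 162.1]))
(array([0.5507, 0.1264]), 0.0458, np.int32(2997), array([259.7, 247.8]))
(array([0.4439, 0.312 ]), 0.0597, np.int32(3840), array([406. , 161.9]))
(397.59999999999997, 250.95000000000002) [0.56059135 0.30900425 0.008     ]
```

>>> play_rows:
  series:
    - [0,-0.3,0,0,0,0]
    - [0,-0.6,0,0,0,0]
    - [0,-0.9,0,0,0,0]
    - [0,-1,0,0,0,0]

```text
time: 12.35
ee_pos: [0.4669, -0.0066, 0.4353]
eef_rot: [0.004, 1.0, 0.0, 0.0]
ft_force: [-0.1, 0.3, -0.1]
width: 0.0869
grip_force: 0.0
```

>>> play_rows:
  series:
    - [0,-0.3,0,0,0,0]
    - [0,-0.6,0,0,0,0]
    - [0,-0.9,0,0,0,0]
    - [0,-1,0,0,0,0]

```text
time: 12.75
ee_pos: [0.466, -0.1562, 0.4354]
eef_rot: [0.004, 1.0, -0.0, 0.0]
ft_force: [0.1, 0.1, -0.6]
width: 0.0872
grip_force: 0.0
```

>>> play_rows:
  series:
    - [0.08,-0.3,0,0,0,0]
    - [0.08,-0.6,0,0,0,0]
    - [0.08,-0.92,0,0,0,0]
    - [0.08,-0.93,0,0,0,0]
    - [0.08,-0.93,0,0,0,0]

```text
time: 13.25
ee_pos: [0.4544, -0.2924, 0.4344]
eef_rot: [0.003, 1.0, -0.001, -0.001]
ft_force: [0.3, 0.2, -0.5]
width: 0.087
grip_force: 0.0
```

```bash
python3 go.py .45 -.298 .2185; python3 - <<'E'
from h import *
s=status.read_state(); print(np.round(s['joint_positions'],2))
E
```

```text
t 13.25 pos [ 0.4544 -0.2924  0.4344] share [ 0.026 -0.036  1.439] yaw(ccw deg) -0.34 zaxis [-0.002 -0.001 -1.   ] w 0.08702341532961635
[-0.48  0.2   1.12  1.69 -0.18  1.37  2.23]
```

>>> play_rows:
  series:
    - [0.026,-0.036,0.2,0,0,0]
    - [0.026,-0.036,0.5,0,0,0]
    - [0.026,-0.036,0.8,0,0,0]
    - [0.026,-0.036,1,0,0,0]

```text
time: 13.65
ee_pos: [0.4506, -0.2947, 0.2823]
eef_rot: [0.0, 1.0, 0.001, -0.001]
ft_force: [0.1, -0.3, 0.1]
width: 0.0872
grip_force: 0.0
```

>>> play_rows:
  series:
    - [0,0,0.2,0,0,0]
    - [0,0,0.38,0,0,0]
    - [0,0,0.44,0,0,0]
    - [0,0,0.44,0,0,0]

```text
time: 14.05
ee_pos: [0.4505, -0.2961, 0.2185]
eef_rot: [0.001, 1.0, 0.001, -0.001]
ft_force: [-0.4, 0.0, 0.3]
width: 0.0871
grip_force: 0.0
```

>>> play_rows:
  series:
    - [0,0,0,0,0,0]
    - [0,0,0,0,0,0]
    - [0,0,0,0,0,0]
    - [0,0,0,0,0,0]
    - [0,0,0,0,0,0]
  fingers: -1
  squeeze: 15

```text
time: 14.55
ee_pos: [0.4499, -0.2979, 0.2193]
eef_rot: [0.002, 1.0, 0.0, 0.0]
ft_force: [-0.1, 0.8, 0.2]
width: 0.0549
grip_force: 0.0
```

>>> play_rows:
  series:
    - [0,0,0,0,0,0]
    - [0,0,0,0,0,0]
    - [0,0,0,0,0,0]

```text
time: 14.85
ee_pos: [0.4499, -0.2979, 0.2191]
eef_rot: [0.002, 1.0, 0.0, 0.0]
ft_force: [-0.0, 0.4, 1.0]
width: 0.0473
grip_force: 15.0
```

>>> play_rows:
  series:
    - [0,0,-0.15,0,0,0]
    - [0,0,-0.4,0,0,0]
    - [0,0,-0.65,0,0,0]
    - [0,0.2,-0.9,0,0,0]
    - [0,0.4,-1,0,0,0]
  squeeze: 20

```text
time: 15.35
ee_pos: [0.4499, -0.2389, 0.3714]
eef_rot: [0.004, 1.0, -0.001, 0.001]
ft_force: [0.8, 0.1, -0.0]
width: 0.0467
grip_force: 20.0
```

>>> play_rows:
  series:
    - [0,0.2,0,0,0,0]
    - [0,0.4,0,0,0,0]
    - [0,0.6,0,0,0,0]
    - [0,0.8,0,0,0,0]
    - [0,1,0,0,0,0]

```text
time: 15.85
ee_pos: [0.4504, -0.0868, 0.369]
eef_rot: [0.002, 1.0, 0.0, 0.0]
ft_force: [0.6, -0.8, -1.4]
width: 0.047
grip_force: 20.0
```

>>> play_rows:
  series:
    - [0,0.2,0,0,0,0]
    - [0,0.4,0,0,0,0]
    - [0,0.6,0,0,0,0]
    - [0,0.8,0,0,0,0]
    - [0,1,0,0,0,0]

```text
time: 16.35
ee_pos: [0.4511, 0.063, 0.3689]
eef_rot: [0.002, 1.0, 0.0, -0.0]
ft_force: [0.7, -0.2, -0.4]
width: 0.0471
grip_force: 20.0
```

>>> play_rows:
  series:
    - [-0.1,0.2,0,0,0,-0.2]
    - [-0.2,0.4,0,0,0,-0.4]
    - [-0.35,0.6,0,0,0,-0.6]
    - [-0.5,0.7,0,0,0,-0.8]
    - [-0.6,0.75,0,0,0,-1]

```text
time: 16.85
ee_pos: [0.5427, 0.1765, 0.3682]
eef_rot: [-0.26, 0.966, -0.0, -0.0]
ft_force: [0.4, -0.6, -0.5]
width: 0.0466
grip_force: 20.0
```

```bash
python3 go.py .560 .303 .28
```

```text
t 16.85 pos [0.5427 0.1765 0.3682] share [-0.524  0.672  0.587] yaw(ccw deg) 30.14 zaxis [-0.001 -0.001 -1.   ] w 0.046559562330752216
```

>>> play_rows:
  series:
    - [-0.17,0.22,0,0,0,-0.1]
    - [-0.34,0.44,0,0,0,-0.2]
    - [-0.524,0.672,0,0,0,-0.2]
    - [-0.524,0.672,0.2,0,0,-0.2]
    - [-0.524,0.672,0.35,0,0,-0.2]

```text
time: 17.35
ee_pos: [0.5597, 0.3023, 0.3146]
eef_rot: [-0.308, 0.951, -0.0, -0.001]
ft_force: [0.4, -0.5, -1.5]
width: 0.0469
grip_force: 20.0
```

>>> play_rows:
  series:
    - [0,0,0.2,0,0,0]
    - [0,0,0.35,0,0,0]
    - [0,0,0.35,0,0,0]

```text
time: 17.65
ee_pos: [0.5589, 0.3003, 0.2605]
eef_rot: [-0.307, 0.952, -0.001, -0.003]
ft_force: [-0.9, -0.6, -1.3]
width: 0.0466
grip_force: 20.0
```

```bash
python3 go.py .560 .303 .227; python3 - <<'E'
from h import *
a=save('scene','s5');b=save('top','t5')
s=status.read_state();x,y,z=s['ee_pos']
print(proj('scene',[x,y,z-.219]),proj('scene',[.56,.303,.008]))
cv2.imwrite('pics/c7.png',np.hstack([cv2.resize(a[130:250,160:280],(400,400)),cv2.resize(b[220:340,110:230],(400,400))]))
E
```

```text
t 17.65 pos [0.5589 0.3003 0.2605] share [-0.018  0.011  0.223] yaw(ccw deg) 35.74 zaxis [-0.005 -0.004 -1.   ] w 0.0466364029370249
[222.33927444 197.22395466] [222.9083908  205.64092352]
```

View pics/c7.png

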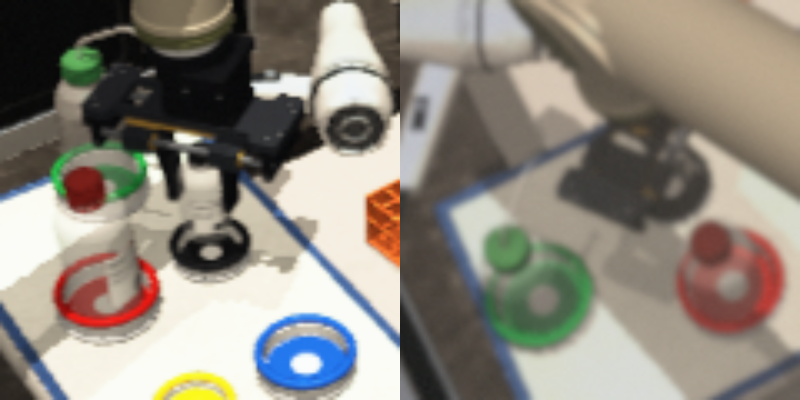

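>>> play_rows:
  series:
    - [-0.018,0.011,0.05,0,0,0]
    - [-0.018,0.011,0.1,0,0,0]
    - [-0.018,0.011,0.15,0,0,0]
    - [-0.018,0.011,0.2,0,0,0]
    - [-0.018,0.011,0.2,0,0,0]

```text
time: 18.25
ee_pos: [0.561, 0.3035, 0.2327]
eef_rot: [-0.307, 0.952, -0.0, -0.001]
ft_force: [-1.0, -0.3, -1.6]
width: 0.0465
grip_force: 20.0
```

>>> play_rows:
  series:
    - [0,0,0.01,0,0,0]
    - [0,0,0.02,0,0,0]
    - [0,0,0.024,0,0,0]
    - [0,0,0.024,0,0,0]

```text
time: 18.65
ee_pos: [0.5614, 0.3037, 0.2305]
eef_rot: [-0.307, 0.952, 0.0, 0.0]
ft_force: [0.1, 0.1, -1.2]
width: 0.0469
grip_force: 20.0
```

>>> play_rows:
  series:
    - [0,0,0.01,0,0,0]
    - [0,0,0.02,0,0,0]
    - [0,0,0.02,0,0,0]

```text
time: 18.95
ee_pos: [0.5614, 0.3037, 0.2273]
eef_rot: [-0.307, 0.952, 0.0, -0.0]
ft_force: [0.6, -0.6, -1.3]
width: 0.0469
grip_force: 20.0
```

>>> play_rows:
  series:
    - [0,0,0.005,0,0,0]
    - [0,0,0.01,0,0,0]
    - [0,0,0.01,0,0,0]

```text
time: 19.25
ee_pos: [0.5617, 0.3038, 0.227]
eef_rot: [-0.307, 0.952, 0.0, 0.0]
ft_force: [-1.7, -0.4, 8.3]
width: 0.0466
grip_force: 20.0
```

>>> play_rows:
  series:
    - [0,0,0,0,0,0]
    - [0,0,0,0,0,0]
    - [0,0,0,0,0,0]
    - [0,0,0,0,0,0]
    - [0,0,0,0,0,0]
  fingers: 1

```text
time: 19.75
ee_pos: [0.5614, 0.3036, 0.2258]
eef_rot: [-0.307, 0.952, -0.0, -0.0]
ft_force: [0.3, 0.8, -0.6]
width: 0.0788
grip_force: 0.0
```

>>> play_rows:
  series:
    - [0,0,-0.1,0,0,0]
    - [0,0,-0.3,0,0,0]
    - [0,0,-0.55,0,0,0]
    - [0,0,-0.85,0,0,0]
    - [0,0,-1,0,0,0]

```text
time: 20.25
ee_pos: [0.562, 0.3032, 0.3813]
eef_rot: [-0.307, 0.952, 0.001, 0.003]
ft_force: [0.2, 0.0, -0.1]
width: 0.087
grip_force: 0.0
```

>>> play_rows:
  series:
    - [0.2,-0.1,-0.2,0,0,0.25]
    - [0.4,-0.2,-0.4,0,0,0.5]
    - [0.6,-0.3,-0.4,0,0,0.75]
    - [0.8,-0.4,-0.4,0,0,1]
    - [1,-0.42,-0.4,0,0,1]

```text
time: 20.75
ee_pos: [0.4764, 0.1621, 0.4368]
eef_rot: [-0.046, 0.999, 0.0, 0.0]
ft_force: [1.0, -0.0, -0.0]
width: 0.0873
grip_force: 0.0
```

```bash
python3 go.py .5735 -.380 .43; python3 - <<'E'
from h import *
a=save('scene','s6')
cv2.imwrite('pics/c8.png',cv2.resize(a[130:270,140:280],(560,560)))
E
```

```text
t 20.75 pos [0.4764 0.1621 0.4368] share [-0.311 -3.658  0.043] yaw(ccw deg) 5.3 zaxis [ 0.001  0.001 -1.   ] w 0.08726153496348617
```

View pics/c8.png

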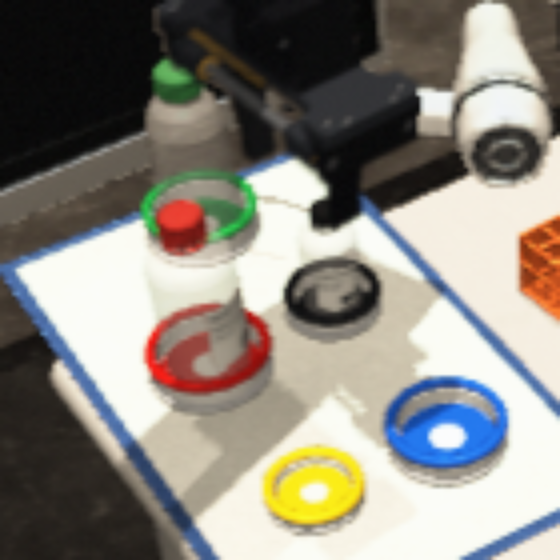

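Black is seated and red is still standing. Next is the jar.

>>> play_rows:
  series:
    - [0,-0.3,0,0,0,0]
    - [0,-0.6,0,0,0,0]
    - [0,-0.9,0,0,0,0]
    - [0,-1,0,0,0,0]

```text
time: 21.2
ee_pos: [0.4914, 0.01, 0.4371]
eef_rot: [-0.047, 0.999, 0.001, 0.001]
ft_force: [0.9, 0.1, -0.4]
width: 0.0872
grip_force: 0.0
```

>>> play_rows:
  series:
    - [0,-0.3,0,0,0,0]
    - [0,-0.6,0,0,0,0]
    - [0,-0.9,0,0,0,0]
    - [0,-1,0,0,0,0]

```text
time: 21.6
ee_pos: [0.5055, -0.1387, 0.4372]
eef_rot: [-0.047, 0.999, -0.0, 0.001]
ft_force: [0.5, -0.3, -0.1]
width: 0.0871
grip_force: 0.0
```

>>> play_rows:
  series:
    - [0,-0.3,0,0,0,0]
    - [0,-0.6,0,0,0,0.2]
    - [0,-0.9,0,0,0,0.4]
    - [0,-1,0,0,0,0.5]
    - [0,-1,0,0,0,0.5]

```text
time: 22.1
ee_pos: [0.5203, -0.2859, 0.4366]
eef_rot: [0.084, 0.996, -0.001, -0.0]
ft_force: [0.2, -0.0, 0.4]
width: 0.0868
grip_force: 0.0
```

```bash
python3 - <<'E'
from fit import *
s=status.read_state(); im=save('scene','s7'); B=blob(im,'yellow',(376,348),15)
print(B and (B[0],B[1],atz('scene',B[0],.046)),np.round(s['joint_positions'],2))
w=save('wrist','w7'); m=hsvmask(w,'yellow').astype(np.uint8); n,l,st,c=cv2.connectedComponentsWithStats(m)
for i in range(1,n):
    if st[i,4]>60: print(c[i],st[i],atz('wrist',c[i],.05,s).round(4))
E
python3 go.py .5735 -.380 .199
```

```text
(array([376.13448276, 347.71724138]), np.int32(290), array([ 0.57357449, -0.3798751 ,  0.046     ])) [-0.44  0.42  1.16  1.55 -0.39  1.43  2.14]
[481.39267016 196.08726003] [ 462  178   40   38 1146] [ 0.566  -0.0539  0.05  ]
[202.5571003  246.51539225] [ 184  230   37   35 1007] [ 0.5731 -0.381   0.05  ]
t 22.2 pos [ 0.5214 -0.2828  0.4364] share [-0.447 -0.584  1.582] yaw(ccw deg) -9.22 zaxis [ 0.  0. -1.] w 0.08706898361896356
```

>>> play_rows:
  series:
    - [-0.2,-0.2,0,0,0,0]
    - [-0.4,-0.45,0.1,0,0,0]
    - [-0.447,-0.587,0.3,0,0,0]
    - [-0.447,-0.587,0.55,0,0,0]
    - [-0.447,-0.587,0.58,0,0,0]

```text
time: 22.7
ee_pos: [0.5737, -0.3785, 0.3449]
eef_rot: [0.08, 0.997, 0.002, -0.003]
ft_force: [-0.7, 2.0, -0.2]
width: 0.0872
grip_force: 0.0
```

```bash
python3 go.py .5733 -.3805 .199; python3 -c "
from h import *
print(np.round(status.read_state()['joint_positions'],2))"
```

```text
t 22.7 pos [ 0.5737 -0.3785  0.3449] share [-0.005 -0.017  0.973] yaw(ccw deg) -9.13 zaxis [-0.005  0.004 -1.   ] w 0.08716805910960403
[-0.11  0.69  0.99  1.39 -0.58  1.37  2.3 ]
```

>>> play_rows:
  series:
    - [0,-0.01,0.25,0,0,0]
    - [0,-0.01,0.55,0,0,0]
    - [0,-0.01,0.8,0,0,0]
    - [0,-0.01,0.97,0,0,0]
    - [0,-0.01,0.97,0,0,0]

```text
time: 23.2
ee_pos: [0.5741, -0.3791, 0.2018]
eef_rot: [0.079, 0.997, 0.002, -0.001]
ft_force: [-0.8, -0.0, 0.2]
width: 0.087
grip_force: 0.0
```

>>> play_rows:
  series:
    - [0,0,0,0,0,0]
    - [0,0,0,0,0,0]
    - [0,0,0,0,0,0]
    - [0,0,0,0,0,0]
    - [0,0,0,0,0,0]
  fingers: -1
  squeeze: 12

```text
time: 23.7
ee_pos: [0.5733, -0.3821, 0.2041]
eef_rot: [0.081, 0.997, -0.0, 0.0]
ft_force: [0.6, -0.2, 0.4]
width: 0.0552
grip_force: 0.0
```

>>> play_rows:
  series:
    - [0,0,0,0,0,0]
    - [0,0,0,0,0,0]
    - [0,0,0,0,0,0]
    - [0,0,0,0,0,0]

```text
time: 24.1
ee_pos: [0.5733, -0.382, 0.2035]
eef_rot: [0.081, 0.997, 0.0, 0.0]
ft_force: [-1.1, 0.9, 2.1]
width: 0.0425
grip_force: 12.0
```

>>> play_rows:
  series:
    - [0,0,0,0,0,0]
    - [0,0,0,0,0,0]
    - [0,0,0.015,0,0,0]
    - [0,0,0.035,0,0,0]
    - [0,0,0.035,0,0,0]
  fingers: 0.6

```text
time: 24.6
ee_pos: [0.5731, -0.3818, 0.1974]
eef_rot: [0.081, 0.997, 0.0, -0.0]
ft_force: [0.2, -0.6, 0.2]
width: 0.0681
grip_force: 0.0
```

>>> play_rows:
  series:
    - [0,0,0,0,0,0]
    - [0,0,0,0,0,0]
    - [0,0,0,0,0,0]
    - [0,0,0,0,0,0]
    - [0,0,0,0,0,0]
  fingers: -1

```text
time: 25.1
ee_pos: [0.5732, -0.382, 0.1982]
eef_rot: [0.081, 0.997, 0.0, 0.0]
ft_force: [-0.4, 0.5, 0.7]
width: 0.0426
grip_force: 12.0
```

>>> play_rows:
  series:
    - [0,0,0,0,0,0]
    - [0,0,0,0,0,0]
    - [0,0,0,0,0,0]
  squeeze: 18

```text
time: 25.4
ee_pos: [0.5732, -0.3821, 0.1982]
eef_rot: [0.081, 0.997, 0.0, 0.0]
ft_force: [-0.4, 1.3, 1.1]
width: 0.0427
grip_force: 18.0
```

>>> play_rows:
  series:
    - [0,0,-0.15,0,0,0]
    - [0,0,-0.4,0,0,0]
    - [0,0,-0.65,0,0,0]
    - [0,0,-0.9,0,0,0]
    - [0,0,-1,0,0,0]

```text
time: 25.9
ee_pos: [0.5733, -0.3827, 0.3519]
eef_rot: [0.081, 0.997, -0.001, 0.002]
ft_force: [0.0, -0.7, -0.4]
width: 0.0422
grip_force: 18.0
```

>>> play_rows:
  series:
    - [0.15,0.1,0,0,0,0]
    - [0.35,0.25,0,0,0,0]
    - [0.55,0.4,0,0,0,0]
    - [0.75,0.55,0,0,0,0]
    - [0.85,0.67,0,0,0,0]

```text
time: 26.4
ee_pos: [0.4615, -0.2612, 0.3467]
eef_rot: [0.081, 0.997, 0.001, -0.001]
ft_force: [-0.1, -0.0, 0.7]
width: 0.0427
grip_force: 18.0
```

>>> play_rows:
  series:
    - [0,0.2,0,0,0,0]
    - [0,0.4,0,0,0,0]
    - [0,0.6,0,0,0,0]
    - [0,0.8,0,0,0,0]
    - [0,1,0,0,0,0]

```text
time: 26.9
ee_pos: [0.4875, -0.1129, 0.3476]
eef_rot: [0.081, 0.997, 0.0, -0.0]
ft_force: [0.2, 0.3, -0.6]
width: 0.0419
grip_force: 18.0
```

>>> play_rows:
  series:
    - [0,0.2,0,0,0,-0.1]
    - [0,0.4,0,0,0,-0.2]
    - [0,0.6,0,0,0,-0.3]
    - [0,0.8,0,0,0,-0.3]
    - [0,1,0,0,0,-0.3]

```text
time: 27.4
ee_pos: [0.5116, 0.0352, 0.3477]
eef_rot: [0.002, 1.0, 0.0, -0.0]
ft_force: [0.2, -0.1, -0.7]
width: 0.0428
grip_force: 18.0
```

```bash
python3 go.py .4414 .1335 .24
```

```text
t 27.4 pos [0.5116 0.0352 0.3477] share [0.47  0.653 0.718] yaw(ccw deg) -0.23 zaxis [-0.001  0.001 -1.   ] w 0.0427629063106982
```

>>> play_rows:
  series:
    - [0.2,0.25,0,0,0,0]
    - [0.4,0.5,0.1,0,0,0]
    - [0.47,0.653,0.3,0,0,0]
    - [0.47,0.653,0.5,0,0,0]
    - [0.47,0.653,0.7,0,0,0]

```text
time: 27.9
ee_pos: [0.4407, 0.1338, 0.2417]
eef_rot: [0.0, 1.0, 0.001, -0.0]
ft_force: [-0.6, 1.3, -0.6]
width: 0.0427
grip_force: 18.0
```

>>> play_rows:
  series:
    - [0,0,0,0,0,0]
    - [0,0,0,0,0,0]

```text
time: 28.1
ee_pos: [0.4419, 0.1314, 0.2435]
eef_rot: [0.003, 1.0, -0.001, -0.0]
ft_force: [0.0, 0.0, -0.3]
width: 0.0425
grip_force: 18.0
```

```bash
python3 go.py .4414 .1335 .206; python3 - <<'E'
from h import *
a=save('scene','s8')
cv2.imwrite('pics/c9.png',cv2.resize(a[180:290,160:270],(550,550)))
E
```

```text
t 28.1 pos [0.4419 0.1314 0.2435] share [0.003 0.015 0.25 ] yaw(ccw deg) -0.34 zaxis [-0.001 -0.002 -1.   ] w 0.042539534742441105
```

View pics/c9.png

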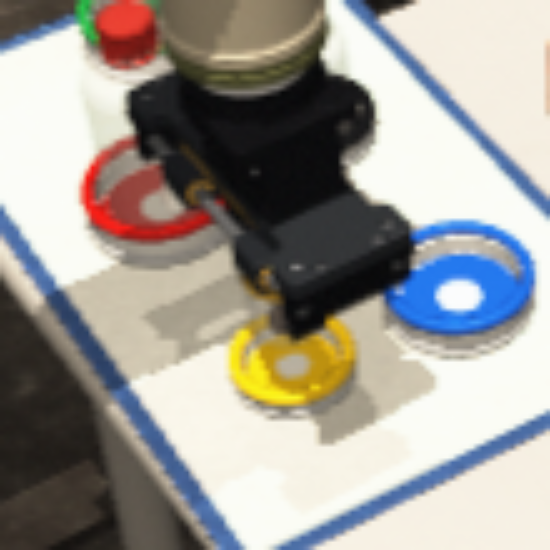

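The jar hovers over the yellow collar, which sits at crop (293,362). Lowering it now.

>>> play_rows:
  series:
    - [0,0.01,0.06,0,0,0]
    - [0,0.01,0.12,0,0,0]
    - [0,0.01,0.17,0,0,0]
    - [0,0.01,0.21,0,0,0]
    - [0,0.01,0.21,0,0,0]

```text
time: 28.65
ee_pos: [0.4415, 0.1333, 0.2109]
eef_rot: [0.002, 1.0, -0.0, -0.001]
ft_force: [-0.1, -1.0, -0.7]
width: 0.0429
grip_force: 18.0
```

>>> play_rows:
  series:
    - [0,0,0.01,0,0,0]
    - [0,0,0.02,0,0,0]
    - [0,0,0.03,0,0,0]
    - [0,0,0.03,0,0,0]

```text
time: 29.05
ee_pos: [0.4418, 0.1336, 0.2071]
eef_rot: [0.002, 1.0, 0.0, -0.0]
ft_force: [-0.7, 0.5, -1.1]
width: 0.0424
grip_force: 18.0
```

>>> play_rows:
  series:
    - [0,0,0.006,0,0,0]
    - [0,0,0.012,0,0,0]
    - [0,0,0.012,0,0,0]

```text
time: 29.35
ee_pos: [0.4421, 0.1335, 0.2059]
eef_rot: [0.002, 1.0, 0.0, -0.0]
ft_force: [-3.3, -1.3, 12.7]
width: 0.0427
grip_force: 18.0
```

>>> play_rows:
  series:
    - [0,0,0,0,0,0]
    - [0,0,0,0,0,0]
    - [0,0,0,0,0,0]
    - [0,0,0,0,0,0]
  fingers: 0.6

```text
time: 29.75
ee_pos: [0.4417, 0.1336, 0.2053]
eef_rot: [0.002, 1.0, 0.0, -0.0]
ft_force: [-0.4, -0.5, 0.6]
width: 0.0657
grip_force: 0.0
```

>>> play_rows:
  series:
    - [0,0,-0.1,0,0,0]
    - [0,0,-0.3,0,0,0]
    - [0,0,-0.55,0,0,0]
    - [0,0,-0.85,0,0,0]
    - [0,0,-1,0,0,0]

```text
time: 30.25
ee_pos: [0.4421, 0.1332, 0.3567]
eef_rot: [0.003, 1.0, -0.0, 0.0]
ft_force: [0.8, 1.7, -0.5]
width: 0.0696
grip_force: 0.0
```

>>> play_rows:
  series:
    - [0,-0.2,-0.2,0,0,0]
    - [0,-0.5,-0.4,0,0,0]
    - [0,-0.8,-0.5,0,0,0]
    - [0,-1,-0.5,0,0,0]
  fingers: 1

```text
time: 30.65
ee_pos: [0.4415, -0.02, 0.4322]
eef_rot: [0.004, 1.0, 0.002, 0.001]
ft_force: [0.2, 0.1, -0.7]
width: 0.086
grip_force: 0.0
```

```bash
python3 - <<'E'
from fit import *
s=status.read_state(); im=save('scene','s9'); B=blob(im,'blue',(329,273),15)
print('bluecap',B and (B[0],B[1],atz('scene',B[0],.129)))
for n,c,p,z in [('jar','yellow',(.4414,.1335),.053),('red','red',(.4443,.2985),.152)]:
    px=proj('scene',[*p,z]); B=blob(im,c,px,15); print(n,px,B and (B[0],B[1]),rim(im,None,c,p,z,'scene'))
E
python3 go.py .582 -.191 .43
```

```text
bluecap (array([329.22857143, 273.22857143]), np.int32(140), array([ 0.5818701 , -0.19240599,  0.129     ]))
jar [216.25639557 242.09310136] (array([217.67317073, 248.71463415]), np.int32(410)) (array([0.4329, 0.1125]), 0.0488, np.int32(410), array([217.7, 248.7]))
red [185.42087895 185.37619149] (array([184.90298507, 186.14179104]), np.int32(134)) (array([0.4387, 0.2968]), 0.0309, np.int32(134), array([184.9, 186.1]))
t 30.7 pos [ 0.4416 -0.0242  0.4311] share [-0.949 -1.101  0.004] yaw(ccw deg) -0.68 zaxis [ 0.001  0.004 -1.   ] w 0.08624830359294089
```

>>> play_rows:
  series:
    - [-0.2,-0.25,0,0,0,0]
    - [-0.4,-0.5,0,0,0,0]
    - [-0.6,-0.75,0,0,0,0]
    - [-0.8,-0.95,0,0,0,0]
    - [-0.95,-1,0,0,0,0]

```text
time: 31.2
ee_pos: [0.4932, -0.1394, 0.4489]
eef_rot: [0.004, 1.0, -0.005, 0.018]
ft_force: [0.3, -0.1, -0.1]
width: 0.0871
grip_force: 0.0
```

>>> play_rows:
  series:
    - [0,-0.11,0,0,0,0]
    - [0,-0.11,0,0,0,0]
    - [0,-0.11,0.2,0,0,0]
    - [0,-0.11,0.3,0,0,0]
    - [0,-0.11,0.3,0,0,0]

```text
time: 31.7
ee_pos: [0.478, -0.1492, 0.4077]
eef_rot: [0.003, 1.0, -0.007, 0.023]
ft_force: [-0.8, -0.1, 0.7]
width: 0.0869
grip_force: 0.0
```

```bash
python3 go.py .582 -.1915 .2505
```

```text
t 31.7 pos [ 0.478  -0.1492  0.4077] share [-0.646 -0.264  1.082] yaw(ccw deg) -0.31 zaxis [ 0.046 -0.014 -0.999] w 0.08694203122900374
```

```bash
python3 -c "
from h import *
s=status.read_state();print(np.round(s['joint_positions'],3),s['joint_vel'],s['ft_force'],s['eef_rot'])"
```

```text
[-1.425 -0.499  1.339  1.843  0.511  1.397  1.377] [-0.01055242  0.0016985  -0.0071166  -0.06400042  0.00298577  0.03248617
  0.01039222] [-0.82612053 -0.11630232  0.72118752] [ 0.00254831  0.99971242 -0.00679654  0.02285582]
```

The arm drifted to its joint 2 and joint 3 limits. I'll back out toward the route that worked before (x≈0.46, going right) to free it.

>>> play_rows:
  series:
    - [0,-0.2,0,0,0,0]
    - [0,-0.4,0,0,0,0]
    - [0,-0.6,0,0,0,0]
    - [0,-0.8,0,0,0,0]
    - [0,-0.8,0,0,0,0]

```text
time: 32.2
ee_pos: [0.4446, -0.2534, 0.4232]
eef_rot: [0.005, 0.999, -0.014, 0.038]
ft_force: [0.5, -0.5, 0.2]
width: 0.087
grip_force: 0.0
```

```bash
python3 go.py .582 -.1915 .43;  python3 -c "
from h import *
s=status.read_state();print(np.round(s['joint_positions'],3))"
```

```text
t 32.2 pos [ 0.4446 -0.2534  0.4232] share [-0.913  0.421  0.013] yaw(ccw deg) -0.59 zaxis [ 0.076 -0.029 -0.997] w 0.08702992064339465
[-1.218 -0.5    1.339  1.808  0.514  1.394  1.595]
```

>>> play_rows:
  series:
    - [0,0,0,0,0,0]
    - [0,0,0,0,0,0]
    - [0,0,0,0,0,0]

```text
time: 32.5
ee_pos: [0.4456, -0.2499, 0.4221]
eef_rot: [0.002, 0.999, -0.014, 0.037]
ft_force: [0.1, -0.5, 0.2]
width: 0.0872
grip_force: 0.0
```

```bash
python3 go.py .5 -.40 .40;  python3 -c "
from h import *
s=status.read_state();print(np.round(s['joint_positions'],3))"
```

```text
t 32.5 pos [ 0.4456 -0.2499  0.4221] share [-0.353 -0.994  0.203] yaw(ccw deg) -0.26 zaxis [ 0.075 -0.029 -0.997] w 0.08720257516403848
[-1.223 -0.499  1.338  1.811  0.514  1.393  1.594]
```

>>> play_rows:
  series:
    - [0,0.2,0,0,0,0]
    - [0,0.4,0,0,0,0]
    - [0,0.6,0,0,0,0]
    - [0,0.8,0,0,0,0]
    - [0,0.9,0,0,0,0]

```text
time: 33.0
ee_pos: [0.446, -0.1129, 0.418]
eef_rot: [0.001, 0.999, -0.015, 0.037]
ft_force: [0.7, -0.5, 0.7]
width: 0.0868
grip_force: 0.0
```

```bash
cat >> go.py <<'E'
yaw=np.radians(float(sys.argv[4])) if len(sys.argv)>4 else 0
D=np.array([[-np.cos(yaw),-np.sin(yaw),0],[-np.sin(yaw),np.cos(yaw),0],[0,0,-1]])
rel=(Rm.inv()*R.from_matrix(D)).as_rotvec()
print('turn share',(np.degrees(rel)/30).round(3),'joints',np.round(s['joint_positions'],2),'F',np.round(s['ft_force'],1))
E
python3 go.py .44 0 .43
```

```text
t 33.0 pos [ 0.446  -0.1129  0.418 ] share [ 0.034  0.75  -0.105] yaw(ccw deg) -0.13 zaxis [ 0.074 -0.03  -0.997] w 0.08684748816456107
turn share [-0.056  0.142 -0.002] joints [-1.2  -0.41  1.1   1.93  0.42  1.35  1.37] F [ 0.7 -0.5  0.7]
```

>>> play_rows:
  series:
    - [0,0,0.2,-0.056,0.142,0]
    - [0,0,0.4,-0.056,0.142,0]
    - [0,0,0.48,-0.056,0.142,0]
    - [0,0,0.48,-0.056,0.142,0]

```text
time: 33.4
ee_pos: [0.4511, -0.1161, 0.346]
eef_rot: [0.0, 1.0, -0.002, -0.0]
ft_force: [-0.0, 0.2, 0.1]
width: 0.0865
grip_force: 0.0
```

>>> play_rows:
  series:
    - [-0.2,0,0,0,0,0]
    - [-0.4,0,0,0,0,0]
    - [-0.6,0,0,0,0,0]
    - [-0.6,0,0,0,0,0]

```text
time: 33.8
ee_pos: [0.4741, -0.104, 0.3735]
eef_rot: [0.003, 1.0, -0.003, 0.019]
ft_force: [-0.1, -0.1, -0.5]
width: 0.087
grip_force: 0.0
```

```bash
python3 go.py .582 -.1915 .345
```

```text
t 33.8 pos [ 0.4741 -0.104   0.3735] share [-0.715 -0.578  0.221] yaw(ccw deg) -0.3 zaxis [ 0.039 -0.006 -0.999] w 0.08701829344944993
turn share [-0.012  0.074 -0.01 ] joints [-1.48 -0.5   1.34  1.92  0.51  1.33  1.28] F [-0.1 -0.1 -0.5]
```

>>> play_rows:
  series:
    - [0.15,0.2,0.05,-0.012,0.074,0]
    - [0.2,0.4,0.1,-0.012,0.074,0]
    - [0.2,0.6,0.15,-0.012,0.074,0]
    - [0.2,0.8,0.15,-0.012,0.074,0]
    - [0.2,1,0.15,-0.012,0.074,0]

```text
time: 34.3
ee_pos: [0.4448, 0.0467, 0.3476]
eef_rot: [0.003, 1.0, -0.0, -0.001]
ft_force: [0.4, -0.4, -0.5]
width: 0.0869
grip_force: 0.0
```

```bash
python3 go.py .50 .2 .35; python3 - <<'E'
from m import *
for px in [(325,128),(318,125),(335,135)]: print(px,[atz('scene',px,z).round(3).tolist() for z in (.33,.38)])
E
```

```text
t 34.3 pos [0.4448 0.0467 0.3476] share [-0.362  1.024 -0.017] yaw(ccw deg) -0.33 zaxis [-0.002 -0.    -1.   ] w 0.08690389878738823
turn share [-0.    -0.004 -0.011] joints [-1.62 -0.36  1.25  2.03  0.36  1.26  1.06] F [ 0.4 -0.4 -0.5]
(325, 128) [[0.782, 0.082, 0.33], [0.731, 0.024, 0.38]]
(318, 125) [[0.776, 0.105, 0.33], [0.725, 0.046, 0.38]]
(335, 135) [[0.782, 0.041, 0.33], [0.73, -0.015, 0.38]]
```

```bash
cat > kin.py <<'E'
import numpy as np,itertools
from scipy.optimize import least_squares
from scipy.spatial.transform import Rotation as R
S=[([-1.372,.332,-.065,1.46,.022,1.35,-.088],[.1375,.6096,.4040],[.1107,.9939,-.0007,0]),
([-0.668,-0.302,0.532,1.964,0.152,1.44,0.95],[.3908,-.0394,.4500],[.2219,.9751,.0006,.0003]),
([-.48,.2,1.12,1.69,-.18,1.37,2.23],[.4544,-.2924,.4344],[.003,1,-.001,-.001]),
([-.44,.42,1.16,1.55,-.39,1.43,2.14],[.5214,-.2828,.4364],[.084,.996,-.001,0]),
([-.11,.69,.99,1.39,-.58,1.37,2.3],[.5737,-.3785,.3449],[.08,.997,.002,-.003]),
([-1.425,-.499,1.339,1.843,.511,1.397,1.377],[.478,-.1492,.4077],[.0025,.9997,-.0068,.0229]),
([-1.223,-.499,1.338,1.811,.514,1.393,1.594],[.4456,-.2499,.4221],[.002,.999,-.014,.037]),
([-1.2,-.41,1.1,1.93,.42,1.35,1.37],[.446,-.1129,.418],[.001,.999,-.015,.037]),
([-1.48,-.5,1.34,1.92,.51,1.33,1.28],[.4741,-.104,.3735],[.003,1,-.003,.019]),
([-1.62,-.36,1.25,2.03,.36,1.26,1.06],[.4448,.0467,.3476],[.003,1,0,-.001])]
def fk(q,p,sg):
    h,L1,L2,L3,a,b,y0,z0=p[:8]; T=np.eye(3); x=np.zeros(3)
    def mv(v):
        nonlocal x; x=x+T@np.array(v)
    T=R.from_euler('z',sg[0]*q[0]+y0).as_matrix(); mv([0,0,h]); mv([p[8],0,0])
    T=T@R.from_euler('y',q[1]).as_matrix(); T=T@R.from_euler('z',sg[1]*q[2]).as_matrix(); mv([a,0,L1])
    T=T@R.from_euler('y',q[3]).as_matrix(); T=T@R.from_euler('z',sg[2]*q[4]).as_matrix(); mv([b,0,L2])
    T=T@R.from_euler('y',q[5]).as_matrix(); mv([p[9],0,L3]); T=T@R.from_euler('z',sg[3]*q[6]+z0).as_matrix()
    return x,T
def fit():
    best=None
    for sg in itertools.product([1,-1],repeat=4):
      for z0 in (0,np.pi/2,np.pi,-np.pi/2):
        def res(p):
            o=[]
            for q,x,qq in S:
                X,T=fk(q,p,sg); o+=list(X-x)+list(.2*(R.from_quat(qq).as_matrix()-T).ravel())
            return o
        r=least_squares(res,[.3,.4,.4,.2,0,0,0,z0,0,0],max_nfev=60)
        if best is None or r.cost<best[0]: best=(r.cost,r.x,sg)
    return best
if __name__=='__main__':
    b=fit(); print(b); np.savez('kin.npz',p=b[1],sg=b[2])
    for q,x,_ in S: print((fk(q,b[1],b[2])[0]-x).round(4))
E
python3 kin.py
```

```text
(np.float64(0.0008999412013431747), array([ 0.46492301,  0.44921217,  0.51654022,  0.43323883, -0.02332568,
       -0.05888634, -0.05629903,  1.51451003, -0.00476577, -0.00317583]), (-1, -1, -1, -1))
[-0.0081  0.0167  0.0044]
[-0.0068  0.0213 -0.0037]
[-0.0074 -0.0037 -0.0074]
[-0.0082 -0.0073 -0.0068]
[ 0.0018 -0.0062 -0.0068]
[-0.0071 -0.0041  0.0076]
[-0.0018 -0.0055  0.0091]
[0.004  0.0027 0.0022]
[-0.002  -0.0017  0.0063]
[-0.0115  0.0054 -0.0051]
```

```bash
cat > sim.py <<'E'
from kin import *
d=np.load('kin.npz'); p=d['p'];sg=d['sg']
lo=np.array([-2.6,-.5,-1.47,.16,-1.27,.06,-2.6]);hi=np.array([2.6,2.12,1.34,2.42,4.41,2.06,2.6])
def rot(yd):
    y=np.radians(yd); return np.array([[-np.cos(y),-np.sin(y),0],[-np.sin(y),np.cos(y),0],[0,0,-1]])
def err(q,x,T):
    X,Q=fk(q,p,sg); return np.r_[x-X,R.from_matrix(T@Q.T).as_rotvec()]
def jac(q):
    X,Q=fk(q,p,sg); J=np.zeros((6,7))
    for i in range(7):
        e=np.array(q,float);e[i]+=1e-5; X2,Q2=fk(e,p,sg); J[:,i]=np.r_[X2-X,R.from_matrix(Q2@Q.T).as_rotvec()]/1e-5
    return J
def run(q,wps,start=None,verbose=False,lam=.03):
    q=np.array(q,float); X,_=fk(q,p,sg); start=np.array(start,float); off=X-start[:3]; mn=0; cur=start
    for w in wps:
        w=np.array(w,float); n=max(2,int(np.ceil(max(np.linalg.norm(w[:3]-cur[:3])/.02,abs(w[3]-cur[3])/4))))
        for k in range(1,n+1):
            c=cur+(w-cur)*k/n
            for _ in range(3):
                e=err(q,c[:3]+off,rot(c[3])); J=jac(q); q=np.clip(q+J.T@np.linalg.solve(J@J.T+lam**2*np.eye(6),e),lo,hi)
        cur=w
        e=err(q,cur[:3]+off,rot(cur[3])); mn=max(mn,np.linalg.norm(e[:3])+.1*np.linalg.norm(e[3:]))
        if verbose: print(w,q.round(2),np.linalg.norm(e).round(4))
    return q,mn
E
python3 - <<'E'
from sim import *
run([-.48,.2,1.12,1.69,-.18,1.37,2.23],[(.45,-.298,.2185,0),(.45,-.298,.369,0),(.4499,-.2389,.37,0),(.451,.063,.369,0),(.5427,.1765,.368,30),(.56,.3023,.3146,36),(.5614,.3037,.227,36),(.562,.303,.381,36),(.4764,.1621,.4368,5.3),(.5055,-.1387,.437,5.3),(.5203,-.286,.4366,-9.2),(.5737,-.3785,.345,-9.2),(.5735,-.382,.198,-9.2),(.573,-.382,.35,-9.2),(.4615,-.261,.347,-9.2),(.5116,.035,.3477,0),(.441,.1335,.24,0),(.4415,.133,.207,0),(.442,.133,.357,0),(.4415,-.02,.432,0),(.58,-.17,.432,0)],(.4544,-.2924,.4344,0),True)
E
```

```text
[ 0.45   -0.298   0.2185  0.    ] [-0.33  0.42  0.98  1.96 -0.41  0.98  2.42] 0.0
[ 0.45  -0.298  0.369  0.   ] [-0.45  0.24  1.11  1.8  -0.22  1.25  2.28] 0.0
[ 0.4499 -0.2389  0.37    0.    ] [-0.63  0.1   1.12  1.87 -0.1   1.23  2.09] 0.0
[0.451 0.063 0.369 0.   ] [-0.95 -0.11  0.71  1.99  0.07  1.23  1.31] 0.0
[ 0.5427  0.1765  0.368  30.    ] [-0.96  0.22  0.67  1.73 -0.14  1.24  1.83] 0.0
[ 0.56    0.3023  0.3146 36.    ] [-1.01  0.4   0.57  1.63 -0.23  1.17  1.81] 0.0
[ 0.5614  0.3037  0.227  36.    ] [-1.    0.49  0.54  1.71 -0.28  1.02  1.84] 0.0
[ 0.562  0.303  0.381 36.   ] [-1.02  0.37  0.58  1.54 -0.21  1.3   1.79] 0.0
[0.4764 0.1621 0.4368 5.3   ] [-1.09  0.    0.7   1.78 -0.    1.36  1.28] 0.0
[ 0.5055 -0.1387  0.437   5.3   ] [-0.76  0.1   1.04  1.73 -0.09  1.36  1.95] 0.0
[ 0.5203 -0.286   0.4366 -9.2   ] [-0.4   0.38  1.08  1.56 -0.33  1.41  2.11] 0.0
[ 0.5737 -0.3785  0.345  -9.2   ] [-0.1   0.64  0.94  1.43 -0.52  1.34  2.27] 0.0
[ 0.5735 -0.382   0.198  -9.2   ] [-0.08  0.76  0.86  1.56 -0.62  1.11  2.34] 0.0
[ 0.573 -0.382  0.35  -9.2  ] [-0.1   0.64  0.95  1.42 -0.52  1.35  2.28] 0.0
[ 0.4615 -0.261   0.347  -9.2   ] [-0.59  0.24  1.17  1.85 -0.24  1.2   2.07] 0.0
[0.5116 0.035  0.3477 0.    ] [-1.07  0.11  0.99  1.9  -0.1   1.19  1.53] 0.0
[0.441  0.1335 0.24   0.    ] [-1.22  0.07  0.88  2.14 -0.06  0.96  1.27] 0.0
[0.4415 0.133  0.207  0.    ] [-1.2   0.13  0.87  2.17 -0.13  0.89  1.32] 0.0
[0.442 0.133 0.357 0.   ] [-1.25 -0.09  0.86  2.    0.08  1.21  1.15] 0.0
[ 0.4415 -0.02    0.432   0.    ] [-1.13 -0.26  0.97  1.91  0.22  1.39  1.35] 0.0
[ 0.58  -0.17   0.432  0.   ] [-0.64  0.44  1.15  1.54 -0.41  1.42  2.1 ] 0.0
```

```bash
cat > search.py <<'E'
from sim import *
rng=np.random.default_rng(0)
q0=[-1.62,-.36,1.25,2.03,.36,1.26,1.06]; st=(.4448,.0467,.3476,0)
def margin(q): return np.min(np.r_[q-lo,hi-q][[1,2,6,8,9,13]])
out=[]
import time; t=time.time()
while time.time()-t<120:
    k=rng.integers(1,4); W=[]
    for i in range(k): W.append((rng.uniform(.36,.53),rng.uniform(-.1,.3),rng.uniform(.35,.46),rng.choice([-60,-40,-20,0,20,40,60])))
    ye=rng.choice([-40,-20,0,20]); 
    W.append((.582,-.1915,.36,ye)); q=np.array(q0);c=st;m=9;bad=False;L=0
    for w in W:
        q2,e=run(q,[w],c); L+=np.linalg.norm(np.subtract(w,c)[:3])+abs(w[3]-c[3])*.05/8.6
        if w is W[0]: pass
        q=q2
        if e>.004: bad=True;break
        if w is not W[0]: m=min(m,margin(q))
        c=w
    if bad: continue
    out.append((m-.05*L,m,L,W,q))
out.sort(key=lambda a:-a[0])
print(len(out))
for o in out[:5]: print(round(o[1],2),round(o[2],2),[tuple(np.round(w,3)) for w in o[3]],o[4].round(2))
E
python3 search.py
```

```text
236
0.32 0.75 [(np.float64(0.512), np.float64(0.003), np.float64(0.35), np.float64(-40.0)), (np.float64(0.582), np.float64(-0.192), np.float64(0.36), np.float64(0.0))] [-0.56  0.44  1.02  1.64 -0.38  1.28  2.11]
0.32 0.86 [(np.float64(0.529), np.float64(-0.085), np.float64(0.363), np.float64(-60.0)), (np.float64(0.582), np.float64(-0.192), np.float64(0.36), np.float64(-20.0))] [-0.56  0.43  1.02  1.64 -0.38  1.28  1.75]
0.32 1.0 [(np.float64(0.454), np.float64(-0.089), np.float64(0.373), np.float64(-60.0)), (np.float64(0.582), np.float64(-0.192), np.float64(0.36), np.float64(0.0))] [-0.55  0.43  1.02  1.64 -0.38  1.28  2.1 ]
0.32 1.01 [(np.float64(0.475), np.float64(-0.005), np.float64(0.417), np.float64(-60.0)), (np.float64(0.582), np.float64(-0.192), np.float64(0.36), np.float64(0.0))] [-0.56  0.43  1.02  1.64 -0.38  1.28  2.1 ]
0.29 0.91 [(np.float64(0.486), np.float64(-0.057), np.float64(0.438), np.float64(-60.0)), (np.float64(0.582), np.float64(-0.192), np.float64(0.36), np.float64(-20.0))] [-0.57  0.45  1.05  1.64 -0.4   1.29  1.77]
```

The fitted kinematic model reproduces the drift. It says turning clockwise by about 40° while moving outward frees the arm, so I'll try that.

>>> play_rows:
  series:
    - [0,0,0,0,0,0.25]
    - [0,0,0,0,0,0.5]
    - [0,0,0,0,0,0.75]
    - [0,0,0,0,0,1]
    - [0,0,0,0,0,1]

```text
time: 34.8
ee_pos: [0.445, 0.0458, 0.3477]
eef_rot: [0.263, 0.965, -0.001, -0.001]
ft_force: [1.1, -0.1, -1.1]
width: 0.0871
grip_force: 0.0
```

```bash
python3 go.py .512 .003 .35 -40; python3 - <<'E'
from sim import *
q,e=run([-1.62,-.36,1.25,2.03,.36,1.26,1.06],[(.4448,.0467,.3476,-30),(.48,.02,.35,-40),(.512,.003,.35,-40),(.582,-.1915,.36,0)],(.4448,.0467,.3476,0),True)
E
```

```text
t 34.8 pos [0.445  0.0458 0.3477] share [-0.53  -0.02  -0.016] yaw(ccw deg) -30.44 zaxis [-0.002 -0.002 -1.   ] w 0.08708205831985005
turn share [-0.004 -0.001  0.319] joints [-1.5  -0.24  1.2   2.03  0.24  1.22  0.64] F [ 1.1 -0.1 -1.1]
[  0.4448   0.0467   0.3476 -30.    ] [-1.48 -0.28  1.16  2.04  0.27  1.23  0.62] 0.0
[ 4.8e-01  2.0e-02  3.5e-01 -4.0e+01] [-1.54 -0.14  1.34  1.97  0.14  1.2   0.63] 0.0091
[ 5.12e-01  3.00e-03  3.50e-01 -4.00e+01] [-1.34  0.17  1.34  1.9  -0.18  1.2   0.94] 0.0035
[ 0.582  -0.1915  0.36    0.    ] [-0.56  0.44  1.02  1.64 -0.39  1.28  2.11] 0.0
```

>>> play_rows:
  series:
    - [0,0,0,0,0,0.25]
    - [0,0,0,0,0,0.5]
    - [0,0,0,0,0,0.75]
    - [0,0,0,0,0,1]
    - [0,0,0,0,0,1]

```text
time: 35.3
ee_pos: [0.4449, 0.0457, 0.3478]
eef_rot: [0.502, 0.865, -0.001, -0.0]
ft_force: [0.1, 0.4, 0.1]
width: 0.087
grip_force: 0.0
```

>>> play_rows:
  series:
    - [0,0,0,0,0,0.25]
    - [0,0,0,0,0,0.5]
    - [0,0,0,0,0,0.75]
    - [0,0,0,0,0,1]
    - [0,0,0,0,0,1]

```text
time: 35.8
ee_pos: [0.4449, 0.0458, 0.3478]
eef_rot: [0.708, 0.707, -0.001, -0.0]
ft_force: [-0.1, -0.4, -0.2]
width: 0.0874
grip_force: 0.0
```

```bash
python3 go.py .512 -.06 .35 -90; python3 - <<'E'
from sim import *
from h import status
s=status.read_state();q=s['joint_positions']
for W in ([(.582,-.1915,.36,-90),(.582,-.1915,.25,-90)],[(.582,-.1915,.36,-40),(.582,-.1915,.25,-40)],[(.582,-.1915,.36,0),(.582,-.1915,.25,0),(.582,-.1915,.36,0),(.5,-.1,.36,0),(.50,.1,.36,0),(.55,.125,.3,0)]): run(q,W,(*s['ee_pos'],-90.5),True); print()
E
```

```text
t 35.8 pos [0.4449 0.0458 0.3478] share [-0.705  0.448 -0.015] yaw(ccw deg) -90.08 zaxis [-0.002 -0.001 -1.   ] w 0.08735514867454724
turn share [-0.003  0.001 -0.003] joints [-1.3  -0.14  1.05  2.02  0.13  1.19 -0.3 ] F [-0.1 -0.4 -0.2]
[  0.582   -0.1915   0.36   -90.    ] [-0.58  0.5   1.07  1.62 -0.45  1.3   0.57] 0.0
[  0.582   -0.1915   0.25   -90.    ] [-0.54  0.59  0.99  1.74 -0.54  1.12  0.62] 0.0

[  0.582   -0.1915   0.36   -40.    ] [-0.54  0.46  1.    1.62 -0.4   1.28  1.41] 0.0
[  0.582   -0.1915   0.25   -40.    ] [-0.5   0.55  0.93  1.74 -0.49  1.1   1.46] 0.0

[ 0.582  -0.1915  0.36    0.    ] [-0.5   0.44  0.95  1.62 -0.37  1.27  2.08] 0.0
[ 0.582  -0.1915  0.25    0.    ] [-0.47  0.53  0.88  1.74 -0.46  1.09  2.13] 0.0
[ 0.582  -0.1915  0.36    0.    ] [-0.5   0.44  0.95  1.62 -0.37  1.27  2.08] 0.0
[ 0.5  -0.1   0.36  0.  ] [-0.85  0.12  1.02  1.88 -0.11  1.21  1.78] 0.0
[0.5  0.1  0.36 0.  ] [-1.09  0.11  0.86  1.87 -0.09  1.2   1.37] 0.0
[0.55  0.125 0.3   0.   ] [-1.01  0.32  0.82  1.81 -0.26  1.12  1.47] 0.0
```

>>> play_rows:
  series:
    - [-0.2,0.1,-0.02,0,0,-0.1]
    - [-0.4,0.2,-0.04,0,0,-0.3]
    - [-0.6,0.3,-0.06,0,0,-0.5]
    - [-0.8,0.45,-0.08,0,0,-0.75]
    - [-0.8,0.45,-0.08,0,0,-0.9]

```text
time: 36.3
ee_pos: [0.5128, -0.0749, 0.36]
eef_rot: [0.524, 0.852, -0.001, 0.0]
ft_force: [0.8, 0.9, 0.4]
width: 0.087
grip_force: 0.0
```

```bash
python3 go.py .582 -.1915 .36 -20
```

```text
t 36.3 pos [ 0.5128 -0.0749  0.36  ] share [-0.902  0.062  0.001] yaw(ccw deg) -63.23 zaxis [-0.001 -0.002 -1.   ] w 0.08704154671235777
turn share [-5.000e-03  1.000e-03 -1.441e+00] joints [-0.99  0.24  1.2   1.85 -0.23  1.22  0.75] F [0.8 0.9 0.4]
```

>>> play_rows:
  series:
    - [-0.2,0.02,0,0,0,-0.25]
    - [-0.45,0.04,0,0,0,-0.5]
    - [-0.7,0.06,0,0,0,-0.75]
    - [-0.9,0.06,0,0,0,-1]
    - [-0.9,0.06,0,0,0,-1]

```text
time: 36.8
ee_pos: [0.5789, -0.1963, 0.36]
eef_rot: [0.289, 0.957, -0.002, -0.0]
ft_force: [-0.6, -0.5, -0.4]
width: 0.0871
grip_force: 0.0
```

>>> play_rows:
  series:
    - [0,0,0,0,0,-0.25]
    - [0,0,0,0,0,-0.44]
    - [0,0,0,0,0,-0.44]
    - [0,0,0,0,0,-0.44]

```text
time: 37.2
ee_pos: [0.5791, -0.1911, 0.3599]
eef_rot: [0.18, 0.984, -0.0, -0.001]
ft_force: [0.0, 0.1, 0.8]
width: 0.0869
grip_force: 0.0
```

```bash
python3 go.py .582 -.1915 .2505 -20
```

```text
t 37.2 pos [ 0.5791 -0.1911  0.3599] share [-0.02   0.005  0.729] yaw(ccw deg) -20.74 zaxis [-0.001 -0.001 -1.   ] w 0.08689565310564552
turn share [-0.002 -0.002 -0.025] joints [-0.45  0.44  0.91  1.6  -0.36  1.28  1.73] F [0.  0.1 0.8]
```

>>> play_rows:
  series:
    - [-0.02,0.005,0.2,0,0,0]
    - [-0.02,0.005,0.45,0,0,0]
    - [-0.02,0.005,0.65,0,0,0]
    - [-0.02,0.005,0.73,0,0,0]
    - [-0.02,0.005,0.73,0,0,0]

```text
time: 37.7
ee_pos: [0.5817, -0.1917, 0.2491]
eef_rot: [0.18, 0.984, -0.001, -0.002]
ft_force: [0.1, -0.2, 1.6]
width: 0.0868
grip_force: 0.0
```

>>> play_rows:
  series:
    - [0,0,0,0,0,0]
    - [0,0,0,0,0,0]
    - [0,0,0,0,0,0]
    - [0,0,0,0,0,0]
    - [0,0,0,0,0,0]
  fingers: -1
  squeeze: 15

```text
time: 38.2
ee_pos: [0.5825, -0.1919, 0.2509]
eef_rot: [0.18, 0.984, -0.0, -0.0]
ft_force: [0.4, 1.4, 4.8]
width: 0.0618
grip_force: 14.7
```

>>> play_rows:
  series:
    - [0,0,0,0,0,0]
    - [0,0,0,0,0,0]
    - [0,0,0,0,0,0]
  squeeze: 30

```text
time: 38.5
ee_pos: [0.5825, -0.192, 0.2509]
eef_rot: [0.18, 0.984, -0.0, 0.0]
ft_force: [1.3, 2.4, 6.8]
width: 0.0614
grip_force: 29.4
```

>>> play_rows:
  series:
    - [0,0,-0.05,0,0,0]
    - [0,0,-0.1,0,0,0]
    - [0,0,-0.15,0,0,0]
    - [0,0,-0.15,0,0,0]
    - [0,0,-0.15,0,0,0]

```text
time: 39.0
ee_pos: [0.582, -0.1921, 0.2727]
eef_rot: [0.181, 0.984, -0.001, -0.001]
ft_force: [-0.5, 0.1, -2.6]
width: 0.0611
grip_force: 29.4
```

>>> play_rows:
  series:
    - [0,0,-0.02,0,0,0]
    - [0,0,-0.04,0,0,0]
    - [0,0,-0.04,0,0,0]

```text
time: 39.3
ee_pos: [0.5821, -0.1922, 0.279]
eef_rot: [0.181, 0.984, -0.001, -0.001]
ft_force: [-0.3, -0.1, -2.1]
width: 0.0615
grip_force: 29.4
```

```bash
python3 - <<'E'
from fit import *
s=status.read_state(); im=save('scene','s10'); print(s['ee_pos'],s['width'],s['ft_force'],s['torque'])
B=blob(im,'blue',(329,266),25); print(B and (B[0],B[1]))
for x in spotter.boxes_of('scene','blue_cap_bottle')[:2]: print(x['point'],x['conf'])
from sim import run
q=s['joint_positions']
run(q,[(.582,-.192,.37,-20),(.50,-.1,.37,-20),(.50,.05,.37,-20),(.55,.125,.3,-20),(.55,.125,.26,-20)],(*s['ee_pos'],-20.7),True)
E
```

```text
[ 0.58211133 -0.19223969  0.27897886] 0.06150999257578035 [-0.26119046 -0.14368239 -2.1480257 ] [-0.03294787 -0.01486889  0.02022432]
(array([324.75, 268.  ]), np.int32(4))
[0.5569, -0.2037, 0.0705] 0.92
[  0.582  -0.192   0.37  -20.   ] [-0.42  0.46  0.9   1.57 -0.37  1.29  1.75] 0.0
[  0.5   -0.1    0.37 -20.  ] [-0.75  0.15  0.97  1.84 -0.13  1.22  1.48] 0.0
[  0.5    0.05   0.37 -20.  ] [-0.95  0.1   0.85  1.86 -0.08  1.21  1.15] 0.0
[  0.55    0.125   0.3   -20.   ] [-0.93  0.33  0.78  1.81 -0.26  1.11  1.15] 0.0
[  0.55    0.125   0.26  -20.   ] [-0.92  0.37  0.76  1.84 -0.3   1.04  1.18] 0.0
```

>>> play_rows:
  series:
    - [0,0,-0.15,0,0,0]
    - [0,0,-0.35,0,0,0]
    - [0,0,-0.55,0,0,0]
    - [0,0,-0.61,0,0,0]
    - [0,0,-0.61,0,0,0]

```text
time: 39.9
ee_pos: [0.5824, -0.1922, 0.3708]
eef_rot: [0.18, 0.984, -0.0, 0.0]
ft_force: [0.1, 0.4, -3.0]
width: 0.0616
grip_force: 29.4
```

>>> play_rows:
  series:
    - [0.15,0.08,0,0,0,0]
    - [0.3,0.16,0,0,0,0]
    - [0.45,0.24,0,0,0,0]
    - [0.6,0.32,0,0,0,0]
    - [0.73,0.38,0,0,0,0]

```text
time: 40.4
ee_pos: [0.4989, -0.0983, 0.3682]
eef_rot: [0.18, 0.984, -0.001, -0.002]
ft_force: [-1.2, 0.5, -2.0]
width: 0.0613
grip_force: 29.4
```

>>> play_rows:
  series:
    - [0.07,0.19,0,0,0,0]
    - [0.14,0.38,0,0,0,0]
    - [0.21,0.57,0,0,0,0]
    - [0.28,0.75,0,0,0,0]
    - [0.35,0.935,0,0,0,0]

```text
time: 40.9
ee_pos: [0.5, 0.0513, 0.3685]
eef_rot: [0.18, 0.984, -0.001, -0.002]
ft_force: [0.4, -0.1, -2.8]
width: 0.0613
grip_force: 29.4
```

```bash
python3 go.py .5497 .1245 .295 -20
```

```text
t 40.9 pos [0.5    0.0513 0.3685] share [-0.138  0.575  0.488] yaw(ccw deg) -20.77 zaxis [-0.004 -0.001 -1.   ] w 0.06125965192927907
turn share [-0.005 -0.006 -0.026] joints [-1.    0.09  0.86  1.86 -0.07  1.22  1.09] F [ 0.4 -0.1 -2.8]
```

>>> play_rows:
  series:
    - [-0.05,0.2,0,0,0,0]
    - [-0.1,0.4,0.1,0,0,0]
    - [-0.138,0.575,0.25,0,0,0]
    - [-0.138,0.575,0.4,0,0,0]
    - [-0.138,0.575,0.47,0,0,0]

```text
time: 41.4
ee_pos: [0.5495, 0.1236, 0.2955]
eef_rot: [0.18, 0.984, -0.002, -0.003]
ft_force: [-0.7, 0.5, -2.7]
width: 0.0615
grip_force: 29.4
```

>>> play_rows:
  series:
    - [0,0,0,0,0,0]
    - [0,0,0,0,0,0]

```text
time: 41.6
ee_pos: [0.5506, 0.1223, 0.2997]
eef_rot: [0.181, 0.983, -0.001, -0.001]
ft_force: [0.3, -0.6, -1.9]
width: 0.0612
grip_force: 29.4
```

```bash
python3 go.py .5497 .1245 .259 -20; python3 - <<'E'
from h import *
a=save('scene','s11'); s=status.read_state(); x,y,z=s['ee_pos']
for h in (0,.06): print(proj('scene',[x,y,z-.251+h]))
m=spotter.regions_of('scene','blue_cap_bottle')
for k in m[:1]:
    M=k['pixels']; ys,xs=np.nonzero(M); print(k['conf'],xs.min(),xs.max(),ys.min(),ys.max())
    for yy in range(ys.max()-14,ys.max()+1,3): r_=np.nonzero(M[yy])[0]; print(yy,r_.min(),r_.max())
E
```

```text
t 41.6 pos [0.5506 0.1223 0.2997] share [0.01  0.012 0.271] yaw(ccw deg) -20.87 zaxis [-0.002 -0.001 -1.   ] w 0.06123385962799129
turn share [-0.003 -0.003 -0.029] joints [-0.96  0.35  0.8   1.79 -0.28  1.12  1.14] F [ 0.3 -0.6 -1.9]
[250.48269746 229.34999605]
[249.42656201 214.35881375]
```

>>> play_rows:
  series:
    - [0.01,0.012,0.06,0,0,0]
    - [0.01,0.012,0.12,0,0,0]
    - [0.01,0.012,0.18,0,0,0]
    - [0.01,0.012,0.23,0,0,0]
    - [0.01,0.012,0.23,0,0,0]

```text
time: 42.2
ee_pos: [0.5494, 0.125, 0.2635]
eef_rot: [0.181, 0.984, -0.001, -0.002]
ft_force: [-0.0, -1.7, -2.2]
width: 0.0613
grip_force: 29.3
```

>>> play_rows:
  series:
    - [0,0,0.01,0,0,0]
    - [0,0,0.02,0,0,0]
    - [0,0,0.03,0,0,0]
    - [0,0,0.03,0,0,0]

```text
time: 42.6
ee_pos: [0.5498, 0.1249, 0.2604]
eef_rot: [0.181, 0.984, -0.001, -0.001]
ft_force: [0.4, -3.2, -1.9]
width: 0.0612
grip_force: 29.2
```

>>> play_rows:
  series:
    - [-0.004,-0.012,0,0,0,0]
    - [-0.004,-0.012,0,0,0,0]

```text
time: 42.8
ee_pos: [0.5498, 0.1235, 0.2605]
eef_rot: [0.18, 0.984, -0.0, -0.001]
ft_force: [0.1, -0.2, -1.1]
width: 0.0613
grip_force: 29.4
```

>>> play_rows:
  series:
    - [0,0,0.007,0,0,0]
    - [0,0,0.012,0,0,0]
    - [0,0,0.012,0,0,0]

```text
time: 43.1
ee_pos: [0.55, 0.1236, 0.2589]
eef_rot: [0.18, 0.984, -0.0, -0.0]
ft_force: [-0.0, 1.2, 1.7]
width: 0.0617
grip_force: 29.3
```

>>> play_rows:
  series:
    - [-0.005,-0.012,0,0,0,0]
    - [-0.005,-0.012,0.004,0,0,0]
    - [-0.005,-0.012,0.006,0,0,0]

```text
time: 43.4
ee_pos: [0.5504, 0.1217, 0.2588]
eef_rot: [0.18, 0.984, 0.0, 0.0]
ft_force: [-0.8, 1.9, 11.3]
width: 0.0616
grip_force: 29.2
```

>>> play_rows:
  series:
    - [0,0,0,0,0,0]
    - [0,0,0,0,0,0]
    - [0,0,0,0,0,0]
    - [0,0,0,0,0,0]
  fingers: 1

```text
time: 43.8
ee_pos: [0.5496, 0.1212, 0.2575]
eef_rot: [0.181, 0.984, -0.001, -0.001]
ft_force: [0.3, -0.6, 0.4]
width: 0.0834
grip_force: 0.0
```

>>> play_rows:
  series:
    - [0,0,-0.1,0,0,0]
    - [0,0,-0.3,0,0,0]
    - [0,0,-0.55,0,0,0]
    - [0,0,-0.8,0,0,0]
    - [0,0,-0.9,0,0,0]

```text
time: 44.3
ee_pos: [0.5507, 0.1208, 0.3972]
eef_rot: [0.181, 0.983, 0.001, 0.001]
ft_force: [0.2, 0.4, -0.4]
width: 0.087
grip_force: 0.0
```

>>> play_rows:
  series:
    - [0.25,-0.25,0,0,0,0]
    - [0.5,-0.5,0,0,0,0]
    - [0.5,-0.75,0,0,0,0]
    - [0.5,-1,0,0,0,0]
    - [0.5,-1,0,0,0,0]

```text
time: 44.8
ee_pos: [0.4254, 0.0033, 0.3932]
eef_rot: [0.183, 0.983, 0.001, -0.001]
ft_force: [-0.4, 0.0, 0.2]
width: 0.0869
grip_force: 0.0
```

```bash
python3 - <<'E'
from fit import *
a=save('scene','s12'); b=save('top','t12'); s=status.read_state(); print(s['time'],s['ee_pos'])
for n,p,c,H in [('red',(.4443,.2975),'red',.15),('blue',(.5495,.1235),'blue',.135),('black',(.56,.302),'black',.098)]:
    z=.008+H-.006
    B=blob(a,c,proj('scene',[*p,z]),9)
    print(n,B and (B[0].round(1),B[1],atz('scene',B[0],z).round(4)))
    for k in spotter.boxes_of('scene',n+'_cap_bottle')[:1]: print(k)
for k in spotter.boxes_of('scene','yellow_lid_jar')[:3]+spotter.boxes_of('scene','wash_bottle')[:1]: print(k)
cv2.imwrite('pics/c10.png',np.hstack([cv2.resize(a[130:280,150:300],(500,500)),cv2.resize(b[240:330,130:270],(300,193)).repeat(1,0) if 0 else cv2.resize(b[230:330,130:270],(300,500))]))
E
```

```text
44.9 [0.42645466 0.00717375 0.39339087]
red (array([184.9, 186.1]), np.int32(134), array([0.4414, 0.2962, 0.152 ]))
{'point': [0.4388, 0.2801, 0.098], 'conf': 0.73}
blue None
{'point': [0.5498, 0.1009, 0.0776], 'conf': 0.73}
black None
{'point': [0.4322, 0.1213, 0.052], 'conf': 0.79}
{'point': [0.5583, -0.0657, 0.044], 'conf': 0.65}
{'point': [0.5134, 0.432, 0.1176], 'conf': 0.67}
```

View pics/c10.png

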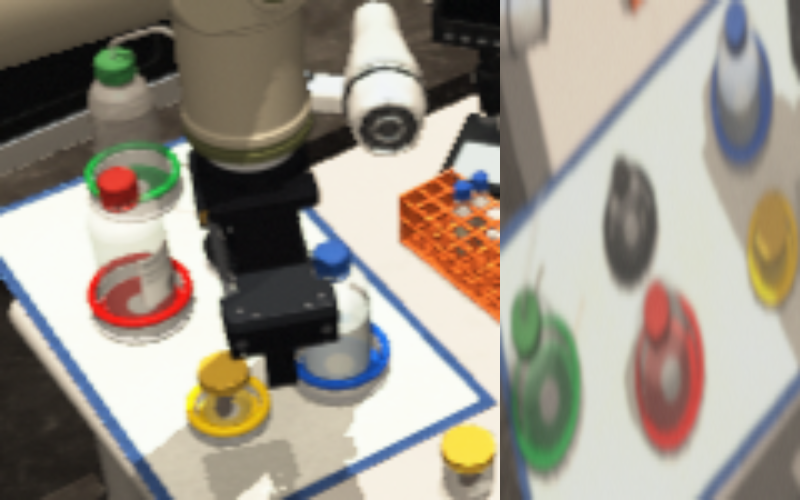

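All four containers stand upright in their own stands: red (140,290), jar (228,400) and blue (340,360) in the left crop, black (630,220) in the top crop. The wash bottle hasn't moved and the gripper is clear.

```bash
python3 -c "
from bench import job
print(job.close_job())"
```

```text
the job is handed in; nothing more can be done
None
```

The job is handed in: the red-, blue- and black-capped bottles and the yellow-lidded jar all stood upright in the stands of their own colours, the wash bottle was still in place, and the hand-in call returned no verdict.

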